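# Clear the tubing bench at the end of a shift

### The job

Clear the bench for the next shift: pull the drawer well open, lay every instrument that is out (scissors, tube stripper, roller clamp, clip box) in it, and when all of them are in, push the drawer fully home. Stand every marker pen in the blue holder, one to a well, at whatever moment suits you, and leave the bottle, the steel bowl and the roll of tape where they are.

Things in the scene. Friction and masses are not known exactly. Their poses are not given: they have to be found in the camera images.
- drawer (a joint): the only drawer of a low white bench-top unit that is fixed to the bench (250 deep, 280 wide, 85 high). Value = metres pulled out: 0 fully home, 0.175 at its stop; it starts shut or up to 25 mm ajar, slides with about 1 to 2 N and stays where it is left
- drawer_handle (a point): middle of the drawer's bar handle, a level round steel bar 11 mm thick and 120 mm long, at 47 mm above the bench; its centreline stands 35 mm out from the drawer front (29 mm free behind it), the unit's top is 38 mm above it. Axes as drawer_floor: the drawer pulls out along -x, the bar runs along y
- drawer_floor (a point): point on the upper surface of the drawer's floor, 22 mm above the bench, at mid-width against the inner face of the front panel; moves with the drawer. -x: the way it pulls out, y: its width, z up. Inside: x 0 to 205 mm, y -119 to +119 mm; walls 41 mm high, front panel 50 mm, its outer face at x = -21 mm. Pulled out by q, it is open above from x = 0 to q - 6 mm; the unit's top (51 to 63 mm above this floor) covers the rest
- scissors_mid (a point): centre (half-way up) of a pair of short bandage scissors, lies flat on the bench, or is absent (None from the start). 140 long along its x axis (blades +x, two black ring handles -x, 50 wide there, 8 to 10 thick); at this point a plain steel waist 16 wide in y, 34 long, 12 high. 80 g; z up
- stripper_mid (a point): centre (half-way up) of a hand-held tube stripper (pliers with two white rollers at +x and two grey handles at -x), lies flat on the bench, or is absent (None from the start). 150 long along x (-77 to +73 mm), 42 wide at most (40 at the rollers); at this point a waist 24 wide in y, 36 long, 16 high. 150 g; z up
- clamp_mid (a point): centre (half-way up its 22 mm side walls) of a white plastic roller clamp, lies flat on the bench, or is absent (None from the start). 60 long along x, 24 wide in y, with a grey wheel that sticks up to 27 mm near the middle, between the walls. 30 g; z up
- clipbox_mid (a point): centre of a closed flat steel box of sealing clips, lies flat on the bench, or is absent (None from the start). 60 along x, 40 along y, 28 high, does not open. 120 g; z up
- marker0_mid (a point): centre (half-way up) of a fat marker pen, a straight cylinder 18 mm across and 120 long, black cap and white barrel, standing upright on its cap on the bench (easily toppled), or absent (None from the start). 30 g; z along its length, up
- marker1_mid (a point): centre (half-way up) of a fat marker pen, a straight cylinder 18 mm across and 120 long, black cap and white barrel, standing upright on its cap on the bench (easily toppled), or absent (None from the start). 30 g; z along its length, up
- marker2_mid (a point): centre (half-way up) of a fat marker pen, a straight cylinder 18 mm across and 120 long, black cap and white barrel, standing upright on its cap on the bench (easily toppled), or absent (None from the start). 30 g; z along its length, up
- holder: blue marker holder, fixed to the bench: a block 124 long in x, 36 wide in y, 65 high with three square wells in a row, open at the top, 28 by 28 mm, their centres at x = -40, 0 and +40 mm, y = 0; the wells' floor is 5 mm above the bench. Origin: middle of its underside, on the bench; z up
- bottle_mid (a point): bystander: middle of a squat amber bottle, 64 across, 110 high
- dish_mid (a point): bystander: middle of a round steel bowl, 120 across, 45 high
- tape_mid (a point): bystander: middle of a roll of tape lying flat, 90 across, 25 high

How it is judged:
By the outcome, as a careful person would: the job done as asked, in the order asked, and still so for the second after the job is handed in, with the robot touching nothing.
Of scissors, stripper, clamp, clipbox only 3 to 4 are there at a start; the rules pass over those that are not, and their reading is None.
Of marker0, marker1, marker2 only 2 to 3 are there at a start; the rules pass over those that are not, and their reading is None.
At some moment in a run one of scissors, stripper, clamp, clipbox may be knocked a few centimetres aside while the robot is not near it.
It also fails if it takes over 210 s, if anything falls off the work surface, if the arm or the gripper's body presses on something with over 40 N, if the wrist force passes 120 N, or if a joint passes its speed limit or range.

### The arm

A 6-joint arm with a two-finger parallel gripper is mounted at the origin on the work surface. World frame = base frame: x ahead of the robot, y to its left, z up, the work surface at z = 0. Lengths are in mm, angles in rad, forces in N, time in s.
With the tool pointing down it reaches from about 350 to 875 mm from the base axis. Payload 4.2 kg.
Tool frame: the origin (TCP) lies midway between the tips of the shut fingers; the grasp point (between the pads) lies 19 mm behind it; z points along the fingers, y is the direction in which the jaws open and shut (so a half turn about z gives the same grasp; the last joint's range is limited). The gripper opens to 85 mm and grips with 20 to 120 N. Pads are 22 mm wide; open, the fingers measure 114 mm over their backs; the gripper's body (76 mm by 85 mm) begins 54 mm behind the grasp point. The pads swing forward as they close: fully open they stand 13 mm farther back than shut.
Start: joints at [1.561, 0.385, 0.008, 0, -1.194, -0.259], TCP at [165.952, 602.544, 231.312] pointing down, gripper open.
Joint ranges: [-3.14, 3.14], [-1.21, 2.06], [-1.07, 1.41], [-3.16, 2.05], [-2.99, -0.16], [-3.1, 3.1]. Speed limits (rad/s): [2.79, 2.79, 3.14, 3.14, 3.14, 3.14].

### API

Orientations are given as a unit quaternion [x, y, z, w].
In Python, from bench import arm gives the robot as it stands.
- The arm moves only by the tool send_rows, never from a script. Its arguments are lists of equal length, an entry for each row: "translation": the shift along the tool's x, y, z in mm, a list of three; "dr": the turn, a rotation vector about the tool's x, y, z in degrees, a list of three; "grip": the finger opening in mm, from 0 to 85.4. In form: {"translation": [[dx, dy, dz], ...], "dr": [[ax, ay, az], ...], "grip": [grip, ...]}. A call has exactly 5 rows; each row shifts and turns the commanded pose from where the row before left it, along the tool's axes as they then stand; what a row does not reach is not made up. A row lasts 1/8 s, in which the tool goes at most 62.5 mm and 10.7 degrees, less where a joint would pass 70% of its speed; a pose out of reach is approached as far as the arm can. A call with a gripper value outside its range is refused whole. The fingers move at their own pace and stop on an object; the grip force is fixed at half the most. Time passes only in rows, so rows that do not move let the fingers close, or fill a call up. It gives the time, the measured TCP pose, the force and the opening at its end, in the units of the state.
- arm.read_state(): the state, without advancing time (a new reading comes with each control period).
- arm.get_image(name): name is "scene" or "side" or "wrist"; returns the picture (420x560x3 uint8, red, green, blue); there is no depth.
- arm.camera_info(name): a dict with "fx", "fy", "cx", "cy" (pixels), "cam_to_world" (4x4, takes a point from camera to world coordinates). Camera axes: x right, y down, z forward; pixel columns grow to the right and rows downward; lengths in mm; the calibration is good to about 2 mm. A picture is of the moment at which its call begins: read the wrist's pose just before it. camera_info takes no time and is no camera call; for the wrist camera it gives the pose at the moment of the call.
- arm.job_done(): hands the job in, once; it reports no verdict.
Trained networks look in the newest picture that a camera, given by its name, has taken for a name from the list of things; names that differ only in an ending like _2 or _b are one class to them, and where a whole thing is asked for, a point or a joint stands for the part that bears it (a point fixed in the world has none). Each returns a list of dicts, best first, with "confidence" (0 to 1); they miss things now and then, are a little off and sometimes report something else, mostly with a low value. They report only what shows in the picture. A call takes as long as a camera call.
- arm.search_frame(thing, camera): "xyz" ([x, y, z] in mm, in world coordinates, good to about 4 mm: the middle of the surface that is visible of it).
- arm.place_of(thing, camera): "xyz" ([x, y, z] in mm, in world coordinates, good to about 4 mm: a listed point, or the origin of a listed thing).
The state is a dict: "clock": time; "joints": joint angles; "joint_vel": joint speeds; "joint_efforts": joint torques, N m; "position": TCP position; "ee_rot": TCP orientation; "contact_force": force on the tool from outside, world axes, zero at the start; "wrist_torque": the same for the moment, N m; "gripper_width": finger opening in mm.
Only numpy, scipy, OpenCV 4.12 (cv2) and the standard library are available. Lean on these libraries where they do the work, as an engineer would, in place of code of your own. Each camera call takes 0.05 s, during which the arm holds its last target.

## Working session

There is one attempt and no reset: what is moved stays moved. The work goes in short steps, Python scripts to look and compute and a tool call to move; the robot and the scene stay as the last step left them, time stands still between calls to the robot, and variables do not carry over. Pictures are saved under pics/ and viewed, and the job is handed in when it is done.

Besides the shell and the picture viewer there is one more tool, called after "Emit:" as a command line: name --argument value ..., lists and objects as JSON in quotes. send_rows: Moves the arm, as the interface text tells. Its arguments: {"type":"object","properties":{"translation":{"type":"array"},"dr":{"type":"array"},"grip":{"type":"array"}},"required":["translation","dr","grip"]}

```bash
mkdir -p pics; ls
cat > h.py <<'E'
import numpy as np, cv2
from bench import arm
from scipy.spatial.transform import Rotation as R
def save(cam,n):
    im=arm.get_image(cam); cv2.imwrite(f'pics/{n}.png',cv2.cvtColor(im,cv2.COLOR_RGB2BGR)); return im
def pix2w(cam,u,v,z,info=None):
    i=info or arm.camera_info(cam); T=np.array(i['cam_to_world'])
    d=T[:3,:3]@np.array([(u-i['cx'])/i['fx'],(v-i['cy'])/i['fy'],1]); o=T[:3,3]
    return o+d*(z-o[2])/d[2]
def w2pix(cam,p,info=None):
    i=info or arm.camera_info(cam); T=np.array(i['cam_to_world'])
    c=T[:3,:3].T@(np.array(p)-T[:3,3]); return c[0]/c[2]*i['fx']+i['cx'],c[1]/c[2]*i['fy']+i['cy']
def st():
    s=arm.read_state(); r=R.from_quat(s['ee_rot']).as_matrix()
    print('t',s['clock'],'pos',np.round(s['position'],1),'w',round(s['gripper_width'],1),'F',np.round(s['contact_force'],1))
    print('R',np.round(r,3).tolist()); return s
def rel(target,yaw_y=None):
    """shift in tool axes to target TCP"""
    s=arm.read_state(); r=R.from_quat(s['ee_rot']).as_matrix()
    return r.T@(np.array(target)-np.array(s['position']))
E
python3 - <<'E'
from h import *
s=st()
for c in ['scene','side','wrist']:
    save(c,c+'0')
    i=arm.camera_info(c);print(c,i['fx'],np.round(i['cam_to_world'],2).tolist())
for n in ['drawer_handle','drawer_floor','scissors_mid','stripper_mid','clamp_mid','clipbox_mid','marker0_mid','holder','bottle_mid','dish_mid','tape_mid']:
    for c in ['scene','side']:
        print(n,c,[(np.round(d['xyz']).tolist(),round(d['confidence'],2)) for d in arm.place_of(n,c)][:4])
st()
E
```

```text
pics
t 0.0 pos [165.8 602.  230.2] w 85.1 F [-0.6  0.2  0.5]
R [[0.964, -0.266, -0.001], [-0.266, -0.964, -0.002], [0.0, 0.002, -1.0]]
scene 388.4439635864414 [[-0.66, 0.53, -0.53, 1130.06], [0.75, 0.47, -0.47, 503.92], [-0.01, -0.71, -0.71, 868.1], [0.0, 0.0, 0.0, 1.0]]
side 469.49723923417866 [[0.98, -0.09, 0.15, 352.1], [-0.18, -0.51, 0.84, -956.31], [-0.0, -0.85, -0.52, 643.22], [0.0, 0.0, 0.0, 1.0]]
wrist 317.56818282225845 [[-0.27, -0.92, -0.29, 241.7], [-0.96, 0.25, 0.08, 581.47], [0.0, 0.3, -0.95, 373.21], [0.0, 0.0, 0.0, 1.0]]
drawer_handle scene [([594.0, 239.0, 46.0], 0.68)]
drawer_handle side [([590.0, 234.0, 46.0], 0.85)]
drawer_floor scene [([620.0, 284.0, 26.0], 0.76)]
drawer_floor side [([620.0, 281.0, 20.0], 0.77)]
scissors_mid scene [([575.0, -207.0, 6.0], 0.66), ([773.0, 96.0, 50.0], 0.41)]
scissors_mid side [([572.0, -211.0, 11.0], 0.6)]
stripper_mid scene [([602.0, -64.0, 11.0], 0.61), ([527.0, -416.0, 0.0], 0.29)]
stripper_mid side [([601.0, -63.0, 8.0], 0.73)]
clamp_mid scene [([461.0, -39.0, 11.0], 0.57)]
clamp_mid side [([459.0, -37.0, 10.0], 0.73)]
clipbox_mid scene [([467.0, -229.0, 13.0], 0.71)]
clipbox_mid side []
marker0_mid scene [([674.0, -129.0, 55.0], 0.73)]
marker0_mid side [([671.0, -125.0, 62.0], 0.92), ([576.0, -205.0, 10.0], 0.6), ([776.0, 96.0, 49.0], 0.26)]
holder scene [([528.0, -418.0, 1.0], 0.96)]
holder side [([526.0, -420.0, -6.0], 0.86)]
bottle_mid scene [([771.0, 92.0, 51.0], 0.86)]
bottle_mid side [([777.0, 96.0, 49.0], 0.75)]
dish_mid scene [([715.0, -281.0, 22.0], 0.83), ([526.0, -417.0, 3.0], 0.32)]
dish_mid side [([717.0, -279.0, 21.0], 0.86)]
tape_mid scene [([303.0, -363.0, 10.0], 0.78), ([575.0, -209.0, 6.0], 0.55)]
tape_mid side [([299.0, -365.0, 16.0], 0.82)]
t 1.25 pos [166.  602.5 231.3] w 85.6 F [0.3 0.2 0. ]
R [[0.964, -0.266, 0.0], [-0.266, -0.964, -0.0], [0.0, 0.0, -1.0]]
```

View pics/scene0.png

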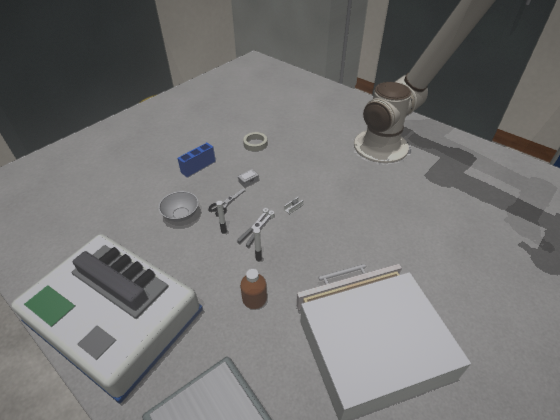

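View pics/side0.png

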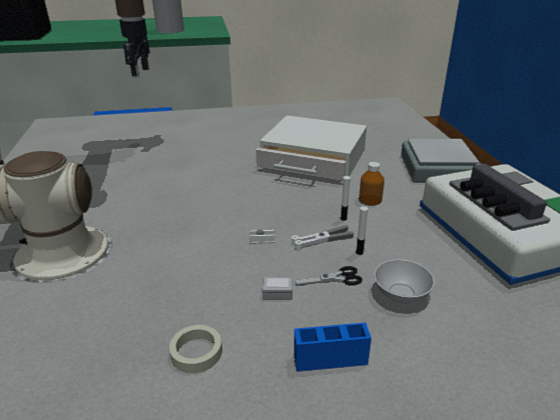

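View pics/wrist0.png

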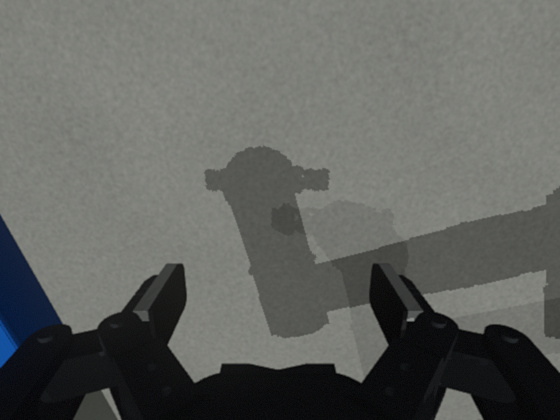

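Run:
```python
import cv2
a=cv2.imread('pics/scene0.png');cv2.imwrite('pics/c1.png',cv2.resize(a[150:270,190:320],None,fx=6,fy=5,interpolation=cv2.INTER_CUBIC)[:, :780])
cv2.imwrite('pics/c3.png',cv2.resize(a[255:335,280:420],None,fx=5,fy=5,interpolation=cv2.INTER_CUBIC))
a=cv2.imread('pics/side0.png');cv2.imwrite('pics/c2.png',cv2.resize(a[160:310,240:400],None,fx=5,fy=4,interpolation=cv2.INTER_CUBIC))
cv2.imwrite('pics/c4.png',cv2.resize(a[110:200,240:380],None,fx=5,fy=5,interpolation=cv2.INTER_CUBIC))
```

```text
(no output)
```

View pics/c1.png

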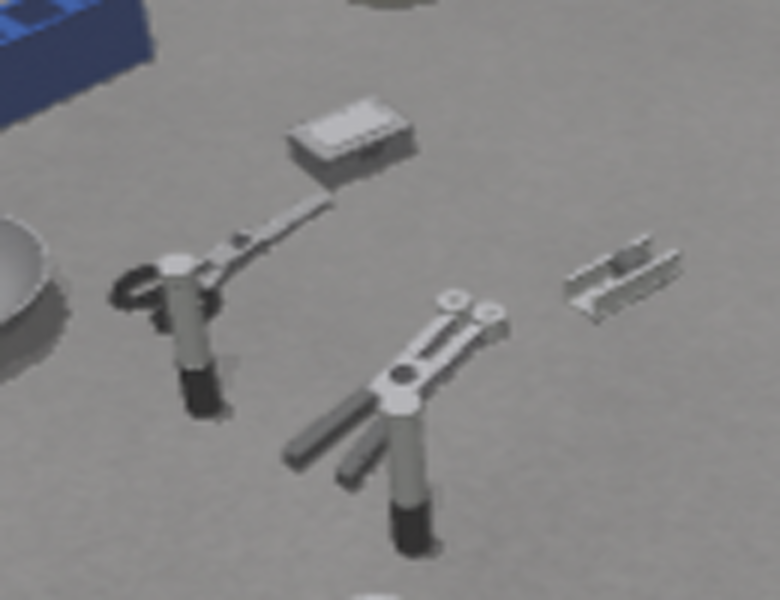

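View pics/c2.png

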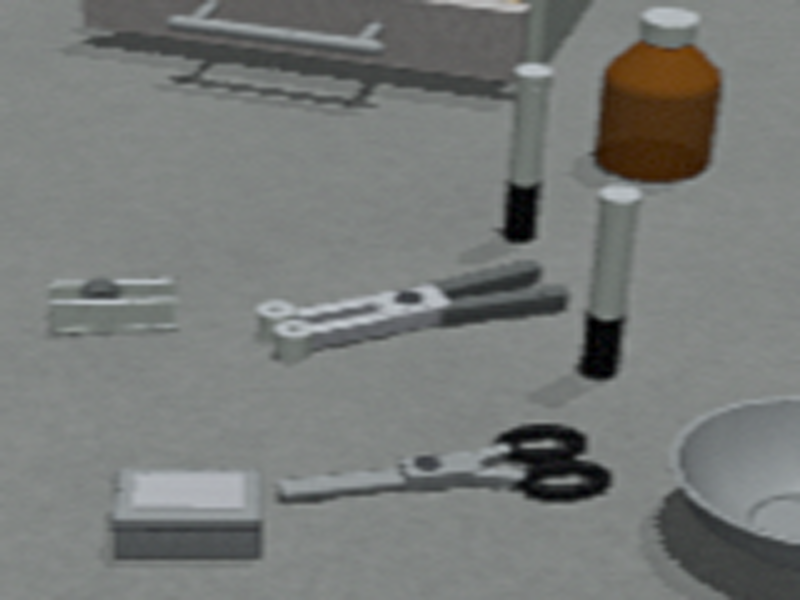

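View pics/c3.png

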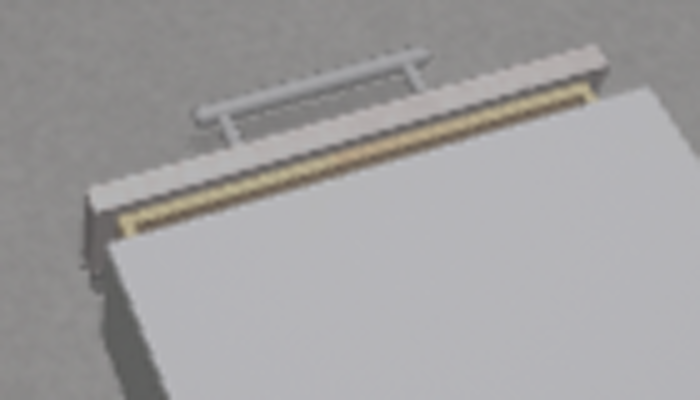

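View pics/c4.png

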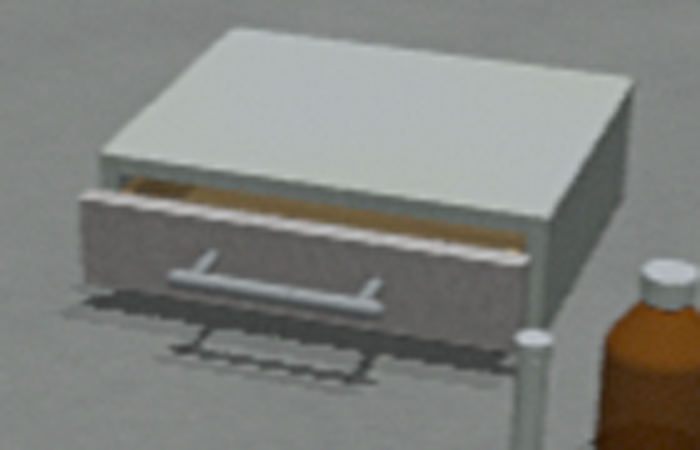

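Run:
```python
from h import *
S=lambda x,y,z:pix2w('scene',190+x/6,150+y/5,z)[:2].round(1)
D=lambda x,y,z:pix2w('side',240+x/5,160+y/4,z)[:2].round(1)
H=lambda x,y,z:pix2w('scene',280+x/5,255+y/5,z)[:2].round(1)
G=lambda x,y,z:pix2w('side',240+x/5,110+y/5,z)[:2].round(1)
def ax(n,a,b): d=b-a; print(n,a,b,'mid',(a+b)/2,'len',np.hypot(*d).round(1),'ang',np.degrees(np.arctan2(d[1],d[0])).round(1))
ax('handle sc',H(200,116,47),H(425,57,47))
ax('handle sd',G(172,276,47),G(382,309,47))
ax('top sc',H(108,243,85),H(650,90,85))
ax('top sd',G(100,157,85),G(550,218,85))
ax('panel top sc',H(90,190,72),H(603,48,72))
ax('panel top sd',G(80,195,72),G(530,262,72))
ax('scis piv->tip sc',S(240,240,12),S(328,200,6))
ax('scis piv->tip sd',D(428,463,12),D(280,490,6))
ax('strip handlesmid->rollers sc',(S(295,460,10)+S(350,485,10))/2,(S(453,299,16)+S(490,313,16))/2)
ax('strip sd',(D(540,270,10)+D(568,297,10))/2,(D(273,310,16)+D(292,328,16))/2); print('piv',S(403,373,16),D(407,297,16))
ax('clamp sc wall',S(595,300,22),S(680,252,22)); ax('clamp wall2',S(568,280,22),S(650,237,22))
ax('clamp sd',D(48,300,22),D(177,297,22)); ax('clamp sd2',D(50,282,22),D(175,281,22))
ax('box sc',S(325,158,28),S(413,124,28)); ax('box sc2',S(288,134,28),S(372,97,28))
ax('box sd',D(113,520,28),D(262,518,28)); ax('box sd2',D(120,472,28),D(258,472,28))
print('mk',S(177,265,120),S(400,400,120),D(534,72,120),D(620,192,120), D(520,235,0),D(600,372,0))
# holder
a=cv2.imread('pics/side0.png'); cv2.imwrite('pics/c5.png',cv2.resize(a[310:380,280:390],None,fx=7,fy=7,interpolation=cv2.INTER_CUBIC))
a=cv2.imread('pics/scene0.png'); cv2.imwrite('pics/c6.png',cv2.resize(a[135:185,165:230],None,fx=10,fy=10,interpolation=cv2.INTER_CUBIC))
```

```text
handle sc [646.1 204.8] [540.7 270. ] mid [593.4 237.4] len 123.9 ang 148.3
handle sd [536.7 266.3] [646.8 202.3] mid [591.75 234.3 ] len 127.3 ang -30.2
top sc [750.9 228.9] [512.9 373.4] mid [631.9  301.15] len 278.4 ang 148.7
top sd [508.  359.3] [749.5 223.9] mid [628.75 291.6 ] len 276.9 ang -29.3
panel top sc [728.2 200. ] [495.2 341.3] mid [611.7  270.65] len 272.5 ang 148.8
panel top sd [492.3 334.7] [730.2 196. ] mid [611.25 265.35] len 275.4 ang -30.2
scis piv->tip sc [ 571.7 -207.3] [ 510.3 -203.7] mid [ 541.  -205.5] len 61.5 ang 176.6
scis piv->tip sd [ 569.8 -209. ] [ 505.7 -212. ] mid [ 537.75 -210.5 ] len 64.2 ang -177.3
strip handlesmid->rollers sc [675.95 -40.7 ] [536.8  -72.65] mid [606.375 -56.675] len 142.8 ang -167.1
strip sd [672.95 -51.9 ] [534.45 -73.3 ] mid [603.7 -62.6] len 140.1 ang -171.2
piv [599.6 -60.7] [597.1 -61.8]
clamp sc wall [496.1 -24.8] [435.2 -18.7] mid [465.65 -21.75] len 61.2 ang 174.3
clamp wall2 [492.1 -46.4] [435.1 -39. ] mid [463.6 -42.7] len 57.5 ang 172.6
clamp sd [428.3 -42.6] [488.3 -50.6] mid [458.3 -46.6] len 60.5 ang -7.6
clamp sd2 [431.3 -23.8] [490.1 -33.7] mid [460.7  -28.75] len 59.6 ang -9.6
box sc [ 498.7 -215.4] [ 442.6 -202.9] mid [ 470.65 -209.15] len 57.5 ang 167.4
box sc2 [ 495.2 -247.8] [ 437.5 -239.5] mid [ 466.35 -243.65] len 58.3 ang 171.8
box sd [ 431.1 -248. ] [ 489.2 -257.3] mid [ 460.15 -252.65] len 58.8 ang -9.1
box sd2 [ 438.9 -212. ] [ 494.3 -222.2] mid [ 466.6 -217.1] len 56.3 ang -10.4
mk [ 674.7 -124.9] [678.7  20.2] [675.4  14.3] [ 671.5 -128.7] [677.3  19.2] [ 672.  -129.6]
```

View pics/c5.png

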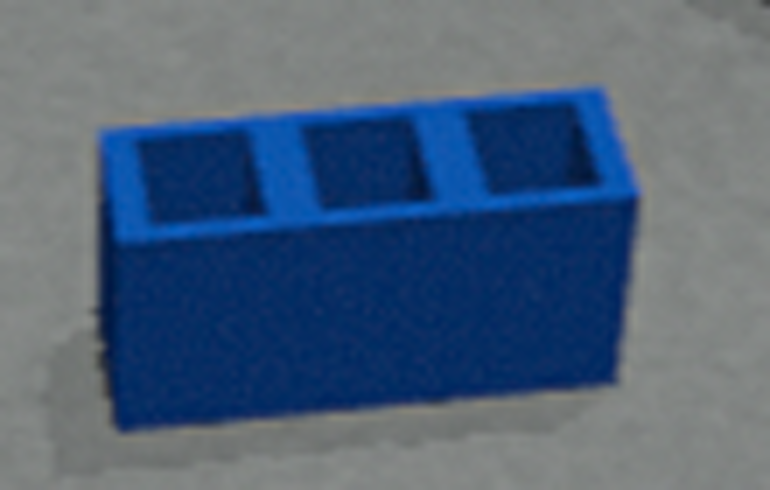

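View pics/c6.png

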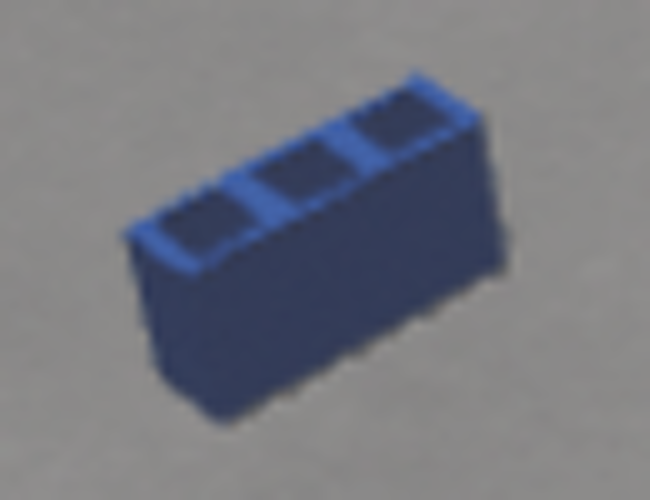

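```bash
cat >> h.py <<'E'
import json
def plan(target,phi=None,n=5,grip=85,weights=None,calls=None):
    """rows to reach TCP target (world mm), tool y heading phi deg, tool down."""
    s=arm.read_state(); r0=R.from_quat(s['ee_rot']); p=np.array(s['position'],float)
    m=r0.as_matrix(); cur=np.degrees(np.arctan2(m[1,1],m[0,1]))
    if phi is None: d=0
    else:
        d=(phi-cur+90)%180-90
    f=np.radians(cur+d); y=np.array([np.cos(f),np.sin(f),0]); z=np.array([0,0,-1.]); x=np.cross(y,z)
    rt=R.from_matrix(np.c_[x,y,z]); rv=(r0.inv()*rt).as_rotvec()
    T=np.array(target,float); q=p.copy(); rc=r0; tr=[];dr=[]
    for k in range(n):
        goal=p+(T-p)*(k+1)/n
        t=np.round(rc.inv().apply(goal-q)*2)/2; a=np.round(np.degrees(rv)/n,1)
        tr.append(t.tolist()); dr.append(a.tolist()); q=q+rc.apply(t); rc=rc*R.from_rotvec(np.radians(a))
    print('cur',np.round(p,1),'phi',round(cur,1),'dphi',round(d,1),'j6',round(s['joints'][5],2),'maxstep',np.abs(tr).max(),np.abs(dr).max(),'end err',np.round(q-T,1))
    print('T',json.dumps(tr)); print('D',json.dumps(dr))
E
python3 - <<'E'
from h import *
S=lambda x,y,z:pix2w('scene',165+x/10,135+y/10,z)[:2].round(1)
D=lambda x,y,z:pix2w('side',280+x/7,310+y/7,z)[:2].round(1)
s=[S(a,b,65) for a,b in [(125,235),(192,272),(480,118),(415,73)]]
d=[D(a,b,65) for a,b in [(100,130),(120,240),(637,195),(602,90)]]
for q in (s,d):
    q=np.array(q); print(q.tolist(), q.mean(0))
    for i in range(4):
        e=q[(i+1)%4]-q[i]; print(np.hypot(*e).round(1),np.degrees(np.arctan2(e[1],e[0])).round(1))
plan([592.6,236,110],-120.6,10)
E
```

```text
[[590.6, -433.6], [588.4, -401.2], [469.5, -393.1], [466.9, -430.0]] [ 528.85  -414.475]
32.5 93.9
119.2 176.1
37.0 -94.0
123.8 -1.7
[[465.4, -397.0], [463.2, -431.8], [585.1, -440.3], [587.9, -406.3]] [ 525.4  -418.85]
34.9 -93.6
122.2 -4.0
34.1 85.3
122.9 175.7
cur [166.  602.5 231.3] phi -105.4 dphi -15.2 j6 -0.26 maxstep 55.0 1.5 end err [ 0.2  0.  -0.2]
T [[51.0, 24.0, 12.0], [51.5, 22.5, 12.5], [52.0, 21.5, 12.0], [52.5, 20.0, 12.0], [53.0, 18.5, 12.0], [53.5, 17.0, 12.5], [54.0, 16.0, 12.0], [54.5, 14.5, 12.0], [55.0, 12.5, 12.0], [55.0, 11.5, 12.5]]
D [[0.0, -0.0, 1.5], [0.0, -0.0, 1.5], [0.0, -0.0, 1.5], [0.0, -0.0, 1.5], [0.0, -0.0, 1.5], [0.0, -0.0, 1.5], [0.0, -0.0, 1.5], [0.0, -0.0, 1.5], [0.0, -0.0, 1.5], [0.0, -0.0, 1.5]]
```

Emit:
send_rows --translation '[[51,24,8],[51.5,22.5,8],[52,21.5,8],[52.5,20,8],[53,18.5,8]]' --dr '[[0,0,1.5],[0,0,1.5],[0,0,1.5],[0,0,1.5],[0,0,1.5]]' --grip '[30,30,30,30,30]'

```text
clock: 1.88
position: [380.4, 418.1, 191.4]
ee_rot: [0.98, -0.199, 0.0, -0.0]
contact_force: [0.7, 0.3, 0.2]
gripper_width: 30.1
```

Emit:
send_rows --translation '[[53.5,17,8],[54,16,8],[54.5,14.5,8],[55,12.5,8],[55,11.5,8]]' --dr '[[0,0,1.5],[0,0,1.5],[0,0,1.5],[0,0,1.5],[0,0,1.5]]' --grip '[30,30,30,30,30]'

```text
clock: 2.5
position: [594.2, 234.8, 151.2]
ee_rot: [0.965, -0.263, 0.0, -0.0]
contact_force: [0.6, 0.0, 0.9]
gripper_width: 29.8
```

Run:
```python
from h import *
st(); save('wrist','w1'); print(w2pix('wrist',[592.6,236,47]))
for c in ['wrist','scene','side']: print([(np.round(d['xyz']).tolist(),round(d['confidence'],2)) for d in arm.place_of('drawer_handle',c)][:2])
i=arm.camera_info('wrist')
plan([592.6,236,100],-120.6)
```

```text
t 2.5 pos [594.2 234.8 151.2] w 29.8 F [0.6 0.  0.9]
R [[0.862, -0.507, 0.0], [-0.507, -0.862, 0.0], [0.0, -0.0, -1.0]]
(np.float64(274.7019433277208), np.float64(214.70871215364383))
[([596.0, 234.0, 45.0], 0.68)]
[([594.0, 239.0, 46.0], 0.68)]
[([590.0, 234.0, 46.0], 0.85)]
cur [593.2 234.9 150.6] phi -120.5 dphi -0.1 j6 0.41 maxstep 10.5 0.0 end err [-0.  -0.1  0.1]
T [[-0.0, -0.0, 10.0], [-0.5, -0.5, 10.5], [-0.0, 0.0, 10.0], [-0.5, -0.0, 10.0], [-0.0, -0.0, 10.0]]
D [[0.0, 0.0, 0.0], [0.0, 0.0, 0.0], [0.0, 0.0, 0.0], [0.0, 0.0, 0.0], [0.0, 0.0, 0.0]]
```

View pics/w1.png

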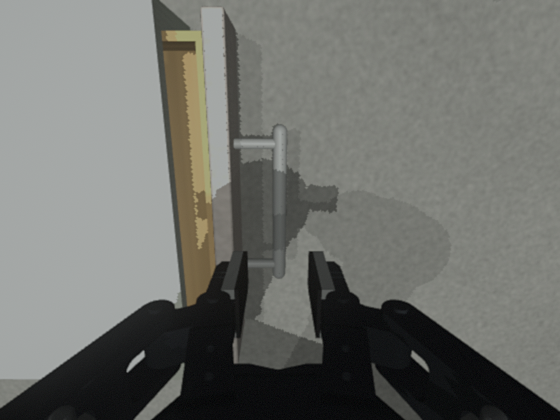

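Run:
```python
from h import *
a=pix2w('wrist',280,130,47);b=pix2w('wrist',279.5,273,47);print(a,b,(a+b)/2,np.degrees(np.arctan2(*(a-b)[1::-1])))
plan([594.5,234,100],-120.2)
```

```text
[643.99568408 202.883064    47.        ] [539.07583868 264.9178858   47.        ] [591.53576138 233.9004749   47.        ] -30.594091956003926
cur [593.2 234.9 150.6] phi -120.5 dphi 0.3 j6 0.41 maxstep 10.5 0.1 end err [-0.   0.2  0.1]
T [[0.5, 0.0, 10.0], [0.0, 0.0, 10.5], [0.5, 0.0, 10.0], [0.5, 0.0, 10.0], [0.0, 0.0, 10.0]]
D [[0.0, 0.0, -0.1], [0.0, 0.0, -0.1], [0.0, 0.0, -0.1], [0.0, 0.0, -0.1], [0.0, 0.0, -0.1]]
```

Emit:
send_rows --translation '[[0,1,30],[0,0.5,30],[0,0,25],[0,0,15],[0,0,0]]' --dr '[[0,0,0],[0,0,0],[0,0,0],[0,0,0],[0,0,0]]' --grip '[30,30,30,30,30]'

```text
clock: 3.32
position: [591.2, 235.3, 50.7]
ee_rot: [0.965, -0.262, -0.001, 0.001]
contact_force: [-0.6, 0.8, 0.4]
gripper_width: 30.2
```

Emit:
send_rows --translation '[[0,0,12],[0,0,10],[0,0,0],[0,0,0],[0,0,0]]' --dr '[[0,0,0],[0,0,0],[0,0,0],[0,0,0],[0,0,0]]' --grip '[30,30,5,5,5]'

```text
clock: 3.95
position: [592.5, 235.1, 29.9]
ee_rot: [0.965, -0.262, 0.001, -0.001]
contact_force: [-0.2, 1.0, 3.7]
gripper_width: 9.3
```

Emit:
send_rows --translation '[[0,10,0],[0,30,0],[0,30,0],[0,30,0],[0,20,0]]' --dr '[[0,0,0],[0,0,0],[0,0,0],[0,0,0],[0,0,0]]' --grip '[5,5,5,5,5]'

```text
clock: 4.58
position: [530.1, 130.1, 29.9]
ee_rot: [0.965, -0.262, -0.0, -0.0]
contact_force: [-2.4, 3.1, 6.6]
gripper_width: 8.8
```

Emit:
send_rows --translation '[[0,15,0],[0,8,0],[0,4,0],[0,3,0],[0,0,0]]' --dr '[[0,0,0],[0,0,0],[0,0,0],[0,0,0],[0,0,0]]' --grip '[5,5,5,5,5]'

```text
clock: 5.2
position: [515.2, 105.2, 29.8]
ee_rot: [0.965, -0.262, -0.0, -0.0]
contact_force: [-4.2, 3.3, 9.2]
gripper_width: 8.6
```

Run:
```python
from h import *
st(); save('side','s1'); save('scene','sc1')
for n in ['drawer_handle','drawer_floor']:
  for c in ['scene','side']: print([(np.round(d['xyz']).tolist(),round(d['confidence'],2)) for d in arm.place_of(n,c)][:2])
```

```text
t 5.2 pos [515.2 105.2  29.8] w 8.6 F [-4.2  3.3  9.2]
R [[0.862, -0.506, -0.0], [-0.506, -0.862, 0.0], [-0.001, -0.0, -1.0]]
[([518.0, 108.0, 47.0], 0.9)]
[([514.0, 105.0, 50.0], 0.6)]
[([545.0, 155.0, 23.0], 0.63)]
[]
```

View pics/sc1.png

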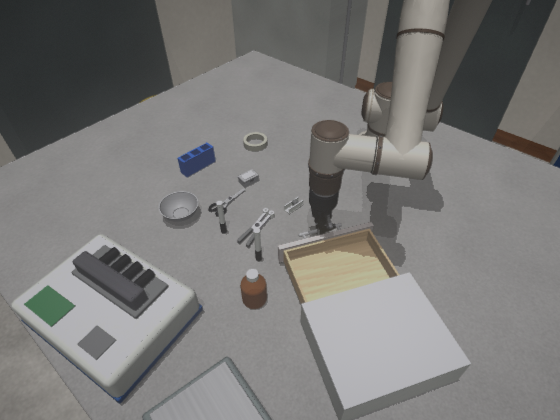

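Emit:
send_rows --translation '[[0,0,0],[0,0,0],[0,0,-25],[0,0,-50],[0,0,-50]]' --dr '[[0,0,0],[0,0,0],[0,0,0],[0,0,0],[0,0,0]]' --grip '[30,30,30,30,30]'

```text
clock: 6.12
position: [515.5, 104.8, 154.8]
ee_rot: [0.965, -0.262, -0.001, 0.001]
contact_force: [1.5, 0.0, -0.0]
gripper_width: 29.8
```

Run:
```python
from h import *
st(); save('scene','sc2')
for n in ['drawer_handle','drawer_floor','clamp_mid']:
  for c in ['scene','side']: print(n,[(np.round(d['xyz']).tolist(),round(d['confidence'],2)) for d in arm.place_of(n,c)][:2])
plan([461,-37,120],-98)
```

```text
t 6.125 pos [515.5 104.8 154.8] w 29.8 F [ 1.5  0.  -0. ]
R [[0.862, -0.506, -0.002], [-0.506, -0.862, -0.001], [-0.001, 0.002, -1.0]]
drawer_handle [([519.0, 111.0, 44.0], 0.66)]
drawer_handle [([514.0, 105.0, 50.0], 0.6)]
drawer_floor [([544.0, 158.0, 26.0], 0.89), ([600.0, -63.0, 12.0], 0.24)]
drawer_floor []
clamp_mid [([462.0, -42.0, 14.0], 0.63), ([675.0, -130.0, 57.0], 0.39)]
clamp_mid [([462.0, -36.0, 10.0], 0.88)]
cur [515.  104.8 152.6] phi -120.4 dphi 22.4 j6 0.53 maxstep 30.5 4.5 end err [-0.1  0.2 -0. ]
T [[5.0, 30.0, 6.5], [3.0, 30.0, 6.5], [0.0, 30.5, 7.0], [-2.0, 30.0, 6.5], [-4.5, 30.0, 6.5]]
D [[0.0, 0.0, -4.5], [0.0, 0.0, -4.5], [0.0, 0.0, -4.5], [0.0, 0.0, -4.5], [0.0, 0.0, -4.5]]
```

View pics/sc2.png

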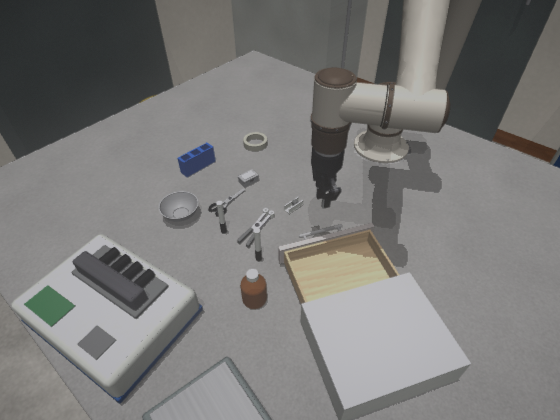

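Emit:
send_rows --translation '[[5,30,3],[3,30,3],[0,30.5,3],[-2,30,3],[-4.5,30,3]]' --dr '[[0,0,-4.5],[0,0,-4.5],[0,0,-4.5],[0,0,-4.5],[0,0,-4.5]]' --grip '[55,55,55,55,55]'

```text
clock: 7.1
position: [460.9, -37.3, 137.7]
ee_rot: [0.998, -0.068, -0.002, 0.001]
contact_force: [-0.7, -0.2, -0.1]
gripper_width: 54.9
```

Run:
```python
from h import *
st(); save('wrist','w2'); print(w2pix('wrist',[461,-38,11]))
print([(np.round(d['xyz']).tolist(),round(d['confidence'],2)) for d in arm.place_of('clamp_mid','wrist')][:2])
```

```text
t 7.1 pos [460.9 -37.3 137.7] w 54.9 F [-0.7 -0.2 -0.1]
R [[0.991, -0.135, -0.003], [-0.135, -0.991, -0.001], [-0.003, 0.001, -1.0]]
(np.float64(275.11489408241476), np.float64(194.478038928751))
[([460.0, -35.0, 14.0], 0.68)]
```

View pics/w2.png

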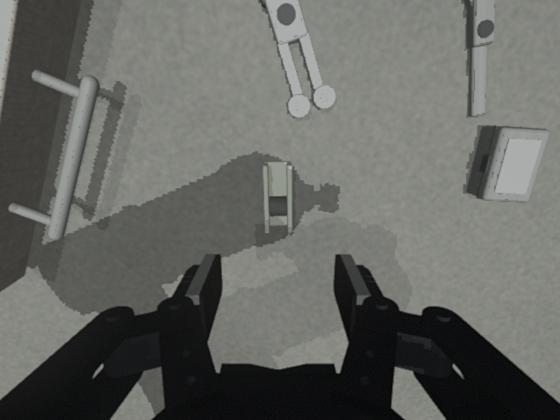

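Run:
```python
from h import *
W=lambda u,v,z:pix2w('wrist',u,v,z)[:2]
c=[W(263.5,163,22),W(263.5,233,22),W(292.5,164,22),W(293.5,231,22)]
print('clamp',np.mean(c,0), c)
print('strip piv',W(287,14,16),'rollers',W(298,106,16),W(324,97,16))
print('sciss piv',W(485,29,12),'tip',W(478,116,5))
b=[W(547,131,28),W(529,200,28),W(484,193,28),W(500,127,28)];print('box',np.mean(b,0),b)
plan([461,-36,60],-97.5)
```

```text
clamp [461.04801085 -39.43451788] [array([493.13860297, -31.76012403]), array([431.942884  , -22.26131063]), array([488.99356439, -55.13985537]), array([430.11699204, -48.57678148])]
strip piv [598.04157884 -65.16595648] rollers [533.24682938 -65.41471465] [537.09196159 -86.4715284 ]
sciss piv [ 568.35843836 -211.541848  ] tip [ 504.11382866 -213.87626183]
box [ 465.27394383 -231.25945216] [array([ 488.06368513, -253.76018991]), array([ 432.68713255, -245.64750354]), array([ 444.08571446, -208.25013037]), array([ 496.25924319, -217.37998484])]
cur [459.7 -38.2 137.4] phi -98.0 dphi 0.5 j6 1.16 maxstep 15.5 0.1 end err [-0.1  0.  -0.1]
T [[0.5, -0.5, 15.5], [0.0, -0.5, 15.5], [0.5, -0.5, 15.5], [-0.0, -0.5, 15.5], [0.0, -0.5, 15.5]]
D [[0.0, 0.1, -0.1], [0.0, 0.1, -0.1], [0.0, 0.1, -0.1], [0.0, 0.1, -0.1], [0.0, 0.1, -0.1]]
```

Emit:
send_rows --translation '[[0.5,0.5,40],[0,0.5,40],[0,0,30],[0,0,15],[0,0,0]]' --dr '[[0,0,0],[0,0,0],[0,0,0],[0,0,0],[0,0,0]]' --grip '[50,50,50,50,50]'

```text
clock: 7.82
position: [461.5, -37.2, 12.5]
ee_rot: [0.998, -0.069, -0.002, 0.001]
contact_force: [1.0, 0.2, -0.1]
gripper_width: 49.8
```

Emit:
send_rows --translation '[[0,0,7],[0,0,0],[0,0,0],[0,0,0],[0,0,0]]' --dr '[[0,0,0],[0,0,0],[0,0,0],[0,0,0],[0,0,0]]' --grip '[50,50,15,15,15]'

```text
clock: 8.45
position: [463.1, -37.1, 8.1]
ee_rot: [0.998, -0.069, 0.001, -0.0]
contact_force: [-0.7, 0.7, 5.8]
gripper_width: 22.5
```

Emit:
send_rows --translation '[[0,0,-20],[0,0,-50],[0,0,-50],[0,0,0],[0,0,0]]' --dr '[[0,0,0],[0,0,0],[0,0,0],[0,0,0],[0,0,0]]' --grip '[15,15,15,15,15]'

```text
clock: 9.07
position: [461.9, -37.3, 126.9]
ee_rot: [0.998, -0.069, -0.0, -0.0]
contact_force: [-0.0, -0.1, -0.4]
gripper_width: 22.5
```

Run:
```python
from h import *
st();plan([532.7,293.1,110],-30.4,10)
```

```text
t 9.075 pos [461.9 -37.3 126.9] w 22.5 F [-0.  -0.1 -0.4]
R [[0.99, -0.138, -0.001], [-0.138, -0.99, 0.0], [-0.001, -0.0, -1.0]]
cur [461.9 -37.3 126.9] phi -97.9 dphi 67.5 j6 1.16 maxstep 33.5 6.8 end err [ 0.3  0.1 -0. ]
T [[2.5, -33.5, 1.5], [6.5, -33.5, 2.0], [10.0, -32.0, 1.5], [14.5, -31.0, 2.0], [17.5, -28.5, 1.5], [20.5, -26.5, 1.5], [24.0, -24.0, 2.0], [26.5, -21.0, 1.5], [29.0, -17.5, 2.0], [31.0, -14.0, 1.5]]
D [[-0.0, 0.0, -6.8], [-0.0, 0.0, -6.8], [-0.0, 0.0, -6.8], [-0.0, 0.0, -6.8], [-0.0, 0.0, -6.8], [-0.0, 0.0, -6.8], [-0.0, 0.0, -6.8], [-0.0, 0.0, -6.8], [-0.0, 0.0, -6.8], [-0.0, 0.0, -6.8]]
```

Emit:
send_rows --translation '[[2.5,-33.5,1.5],[6.5,-33.5,2],[10,-32,1.5],[14.5,-31,2],[17.5,-28.5,1.5]]' --dr '[[0,0,-6.8],[0,0,-6.8],[0,0,-6.8],[0,0,-6.8],[0,0,-6.8]]' --grip '[15,15,15,15,15]'

```text
clock: 9.7
position: [497.1, 128.4, 116.6]
ee_rot: [0.974, 0.228, -0.002, 0.001]
contact_force: [-0.3, 0.2, -0.2]
gripper_width: 22.6
```

Emit:
send_rows --translation '[[20.5,-26.5,1.5],[24,-24,2],[26.5,-21,1.5],[29,-17.5,2],[31,-14,1.5]]' --dr '[[0,0,-6.8],[0,0,-6.8],[0,0,-6.8],[0,0,-6.8],[0,0,-6.8]]' --grip '[15,15,15,15,15]'

```text
clock: 10.32
position: [532.7, 293.5, 107.6]
ee_rot: [0.865, 0.502, -0.002, 0.0]
contact_force: [0.1, 0.4, 0.4]
gripper_width: 22.1
```

Run:
```python
from h import *
st();save('wrist','w3');save('side','s3');plan([532.7,293.1,32],-30.4,5)
for q in [[543.5,153.5,22]]: print(w2pix('wrist',q))
```

```text
t 10.325 pos [532.7 293.5 107.6] w 22.1 F [0.1 0.4 0.4]
R [[0.495, 0.869, -0.004], [0.869, -0.495, -0.003], [-0.005, -0.002, -1.0]]
cur [533.4 295.5 107.5] phi -29.7 dphi -0.7 j6 1.85 maxstep 15.5 0.1 end err [-0.1  0.2 -0. ]
T [[-0.5, 0.0, 15.0], [-0.5, 0.5, 15.0], [-0.5, -0.0, 15.5], [-0.0, 0.0, 15.0], [-0.5, 0.0, 15.0]]
D [[-0.0, 0.0, 0.1], [-0.0, 0.0, 0.1], [-0.0, 0.0, 0.1], [-0.0, 0.0, 0.1], [-0.0, 0.0, 0.1]]
(np.float64(367.25514744655567), np.float64(339.87479553682897))
```

View pics/w3.png

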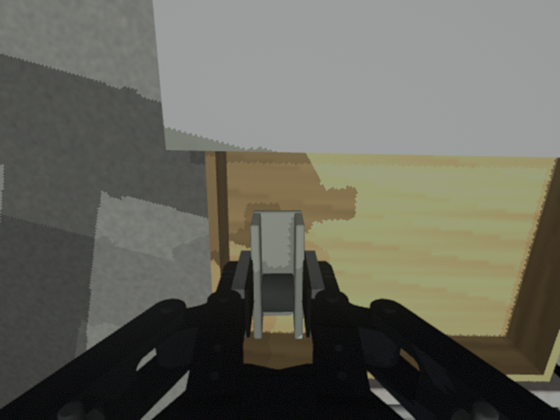

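View pics/s3.png

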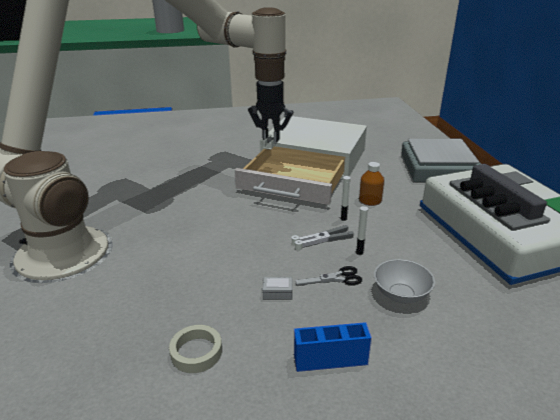

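Emit:
send_rows --translation '[[-0.5,5,12],[-0.5,4,16],[-0.5,0,16],[0,0,15],[0,0,10]]' --dr '[[0,0,0],[0,0,0],[0,0,0],[0,0,0],[0,0,0]]' --grip '[15,15,15,15,15]'

```text
clock: 11.05
position: [540.2, 287.0, 39.9]
ee_rot: [0.866, 0.501, -0.001, 0.0]
contact_force: [-0.2, -0.6, 0.2]
gripper_width: 22.4
```

Run:
```python
from h import *
st();save('wrist','w4');save('side','s4')
a=cv2.imread('pics/s4.png');cv2.imwrite('pics/s4c.png',cv2.resize(a[90:210,220:360],None,fx=5,fy=5,interpolation=cv2.INTER_CUBIC))
```

```text
t 11.05 pos [540.2 287.   39.9] w 22.4 F [-0.2 -0.6  0.2]
R [[0.499, 0.867, -0.001], [0.867, -0.499, -0.001], [-0.001, -0.001, -1.0]]
```

View pics/w4.png

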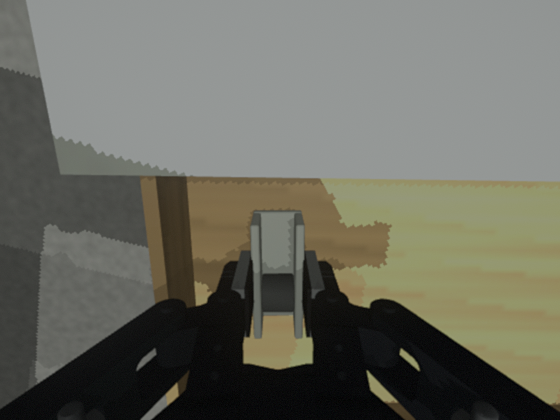

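View pics/s4c.png

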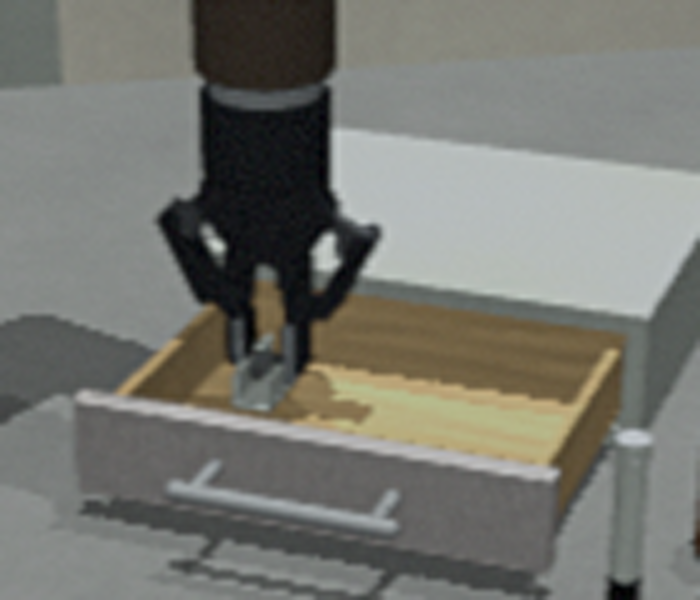

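Emit:
send_rows --translation '[[0,0,6],[0,0,4],[0,0,0],[0,0,0],[0,0,0]]' --dr '[[0,0,0],[0,0,0],[0,0,0],[0,0,0],[0,0,0]]' --grip '[15,15,15,36,36]'

```text
clock: 11.78
position: [540.8, 287.6, 31.7]
ee_rot: [0.866, 0.501, 0.0, -0.0]
contact_force: [-0.9, -0.4, 0.2]
gripper_width: 35.7
```

Emit:
send_rows --translation '[[0,0,-20],[0,0,-40],[0,0,-40],[0,0,0],[0,0,0]]' --dr '[[0,0,0],[0,0,0],[0,0,0],[0,0,0],[0,0,0]]' --grip '[36,36,36,40,40]'

```text
clock: 12.4
position: [540.2, 287.3, 131.1]
ee_rot: [0.866, 0.501, -0.0, -0.0]
contact_force: [-0.2, 0.0, -0.0]
gripper_width: 39.9
```

Run:
```python
from h import *
st();save('wrist','w5');
for n in ['clipbox_mid','stripper_mid','scissors_mid','clamp_mid']:
  for c in ['scene','side']: print(n,[(np.round(d['xyz']).tolist(),round(d['confidence'],2)) for d in arm.place_of(n,c)][:2])
plan([465.5,-231,130],-99,10)
```

```text
t 12.4 pos [540.2 287.3 131.1] w 39.9 F [-0.2  0.  -0. ]
R [[0.499, 0.867, -0.001], [0.867, -0.499, 0.0], [-0.0, -0.001, -1.0]]
clipbox_mid [([470.0, -228.0, 13.0], 0.62)]
clipbox_mid [([465.0, -232.0, 14.0], 0.77)]
stripper_mid [([599.0, -60.0, 12.0], 0.73), ([544.0, 158.0, 24.0], 0.62)]
stripper_mid [([602.0, -62.0, 7.0], 0.83)]
scissors_mid [([578.0, -209.0, 4.0], 0.48)]
scissors_mid []
clamp_mid [([462.0, -42.0, 14.0], 0.63), ([675.0, -130.0, 57.0], 0.39)]
clamp_mid [([538.0, 287.0, 41.0], 0.49)]
cur [540.5 287.4 130.9] phi -29.9 dphi -69.1 j6 1.87 maxstep 52.0 6.9 end err [ 0.2 -0.2  0.2]
T [[-48.5, 19.5, 0.0], [-46.0, 25.0, 0.0], [-43.0, 30.5, 0.5], [-38.5, 35.0, -0.0], [-34.5, 40.0, 0.0], [-29.0, 43.5, 0.0], [-23.5, 46.5, 0.5], [-18.0, 49.0, -0.0], [-12.0, 51.5, 0.0], [-5.5, 52.0, 0.0]]
D [[0.0, 0.0, 6.9], [0.0, 0.0, 6.9], [0.0, 0.0, 6.9], [0.0, 0.0, 6.9], [0.0, 0.0, 6.9], [0.0, 0.0, 6.9], [0.0, 0.0, 6.9], [0.0, 0.0, 6.9], [0.0, 0.0, 6.9], [0.0, 0.0, 6.9]]
```

View pics/w5.png

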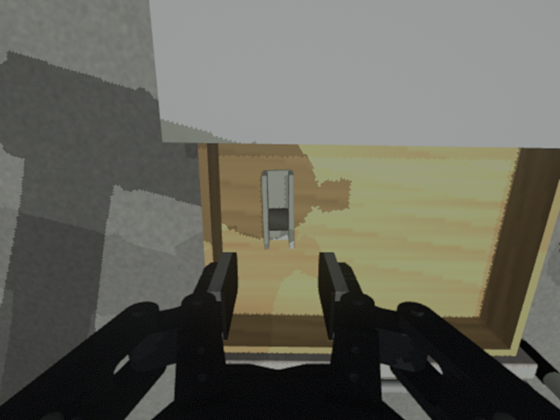

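Emit:
send_rows --translation '[[-48.5,19.5,0],[-46,25,0],[-43,30.5,0],[-38.5,35,0],[-34.5,40,0]]' --dr '[[0,0,6.9],[0,0,6.9],[0,0,6.9],[0,0,6.9],[0,0,6.9]]' --grip '[65,65,65,65,65]'

```text
clock: 13.48
position: [502.7, 26.5, 131.5]
ee_rot: [0.976, 0.22, 0.0, 0.0]
contact_force: [1.3, 0.2, 0.1]
gripper_width: 64.8
```

Emit:
send_rows --translation '[[-29,43.5,0],[-23.5,46.5,0],[-18,49,0],[-12,51.5,0],[-5.5,52,0]]' --dr '[[0,0,6.9],[0,0,6.9],[0,0,6.9],[0,0,6.9],[0,0,6.9]]' --grip '[65,65,65,65,65]'

```text
clock: 14.1
position: [465.6, -232.8, 131.5]
ee_rot: [0.997, -0.079, 0.0, 0.0]
contact_force: [0.2, -0.3, -0.1]
gripper_width: 64.9
```

Run:
```python
from h import *
st();save('wrist','w6');
print([(np.round(d['xyz']).tolist(),round(d['confidence'],2)) for d in arm.place_of('clipbox_mid','wrist')][:2])
```

```text
t 14.1 pos [ 465.6 -232.8  131.5] w 64.9 F [ 0.2 -0.3 -0.1]
R [[0.987, -0.158, 0.001], [-0.158, -0.987, -0.0], [0.001, 0.0, -1.0]]
[([466.0, -232.0, 16.0], 0.79)]
```

View pics/w6.png

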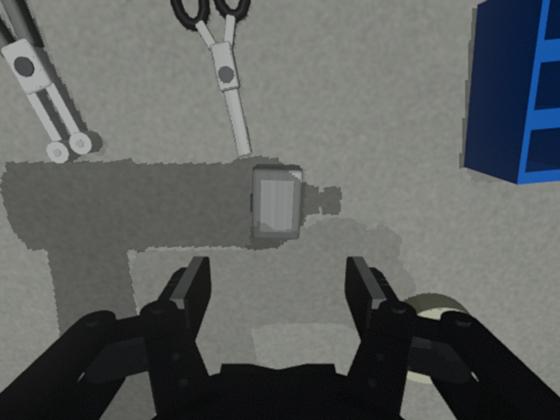

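Emit:
send_rows --translation '[[0,-1,40],[0,0,40],[0,0,25],[0,0,10],[0,0,0]]' --dr '[[0,0,0],[0,0,0],[0,0,0],[0,0,0],[0,0,0]]' --grip '[65,65,65,65,65]'

```text
clock: 14.82
position: [466.1, -229.9, 16.2]
ee_rot: [0.997, -0.077, -0.0, 0.0]
contact_force: [-0.0, 0.6, 0.9]
gripper_width: 65.3
```

Emit:
send_rows --translation '[[0,0,8],[0,0,0],[0,0,0],[0,0,0],[0,0,0]]' --dr '[[0,0,0],[0,0,0],[0,0,0],[0,0,0],[0,0,0]]' --grip '[65,65,30,30,30]'

```text
clock: 15.45
position: [466.7, -230.3, 9.2]
ee_rot: [0.997, -0.077, 0.001, 0.0]
contact_force: [-0.6, -0.1, 5.4]
gripper_width: 38.8
```

Emit:
send_rows --translation '[[0,0,-20],[0,0,-50],[0,0,-50],[0,0,0],[0,0,0]]' --dr '[[0,0,0],[0,0,0],[0,0,0],[0,0,0],[0,0,0]]' --grip '[30,30,30,30,30]'

```text
clock: 16.08
position: [465.0, -229.7, 127.5]
ee_rot: [0.997, -0.078, -0.001, -0.0]
contact_force: [-1.4, -0.3, -1.5]
gripper_width: 38.3
```

Run:
```python
from h import *
st();
O=np.array([543.5,153.5]);dx=np.array([.506,.862]);dy=np.array([-.862,.506])
t=O+45*dx+75*dy;print(t)
plan([*t,120],-30.4,10)
```

```text
t 16.075 pos [ 465.  -229.7  127.5] w 38.3 F [-1.4 -0.3 -1.5]
R [[0.988, -0.155, -0.001], [-0.155, -0.988, 0.001], [-0.002, -0.001, -1.0]]
[501.62 230.24]
cur [ 465.  -229.7  127.5] phi -98.9 dphi 68.5 j6 1.56 maxstep 46.0 6.9 end err [ 0.1  0.  -0.1]
T [[-3.5, -46.0, 1.0], [2.0, -46.0, 0.5], [7.5, -45.5, 1.0], [13.0, -44.5, 0.5], [18.0, -42.5, 1.0], [23.5, -39.5, 1.0], [27.5, -37.0, 0.5], [32.0, -33.5, 1.0], [36.0, -29.0, 0.5], [39.0, -24.5, 1.0]]
D [[-0.0, 0.0, -6.9], [-0.0, 0.0, -6.9], [-0.0, 0.0, -6.9], [-0.0, 0.0, -6.9], [-0.0, 0.0, -6.9], [-0.0, 0.0, -6.9], [-0.0, 0.0, -6.9], [-0.0, 0.0, -6.9], [-0.0, 0.0, -6.9], [-0.0, 0.0, -6.9]]
```

Emit:
send_rows --translation '[[-3.5,-46,1],[2,-46,0.5],[7.5,-45.5,1],[13,-44.5,0.5],[18,-42.5,1]]' --dr '[[0,0,-6.9],[0,0,-6.9],[0,0,-6.9],[0,0,-6.9],[0,0,-6.9]]' --grip '[30,30,30,30,30]'

```text
clock: 16.7
position: [482.5, 1.1, 122.3]
ee_rot: [0.975, 0.223, -0.002, 0.0]
contact_force: [0.7, -0.3, -0.6]
gripper_width: 38.3
```

Emit:
send_rows --translation '[[23.5,-39.5,1],[27.5,-37,0.5],[32,-33.5,1],[36,-29,0.5],[39,-24.5,1]]' --dr '[[0,0,-6.9],[0,0,-6.9],[0,0,-6.9],[0,0,-6.9],[0,0,-6.9]]' --grip '[30,30,30,30,30]'

```text
clock: 17.32
position: [501.2, 230.7, 118.0]
ee_rot: [0.865, 0.502, -0.002, 0.0]
contact_force: [0.6, 0.7, -0.9]
gripper_width: 38.3
```

Run:
```python
from h import *
st();save('wrist','w7')
plan([501.6,230.2,42],-30.4,5)
```

```text
t 17.325 pos [501.2 230.7 118. ] w 38.3 F [ 0.6  0.7 -0.9]
R [[0.495, 0.869, -0.004], [0.869, -0.495, -0.003], [-0.004, -0.002, -1.0]]
cur [503.1 235.7 118.1] phi -29.3 dphi -1.1 j6 1.9 maxstep 15.5 0.2 end err [ 0.1 -0.   0.1]
T [[-1.0, 0.5, 15.0], [-1.0, 0.0, 15.5], [-1.5, 0.5, 15.0], [-1.0, 0.0, 15.5], [-1.0, 0.5, 15.0]]
D [[0.0, -0.0, 0.2], [0.0, -0.0, 0.2], [0.0, -0.0, 0.2], [0.0, -0.0, 0.2], [0.0, -0.0, 0.2]]
```

View pics/w7.png

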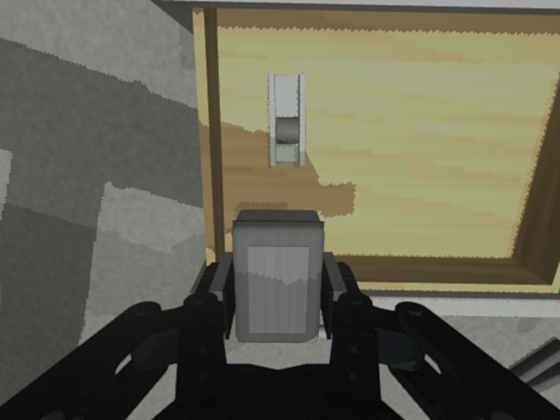

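Emit:
send_rows --translation '[[-2,1,20],[-2,0.5,25],[0,0,20],[0,0,10],[0,0,0]]' --dr '[[0,0,0.5],[0,0,0.5],[0,0,0],[0,0,0],[0,0,0]]' --grip '[30,30,30,30,30]'

```text
clock: 18.0
position: [501.0, 225.0, 43.8]
ee_rot: [0.87, 0.493, -0.002, 0.0]
contact_force: [0.1, 0.9, -0.5]
gripper_width: 38.7
```

Run:
```python
from h import *
st();save('wrist','w8');save('side','s8')
a=cv2.imread('pics/s8.png');cv2.imwrite('pics/s8c.png',cv2.resize(a[90:210,220:360],None,fx=5,fy=5,interpolation=cv2.INTER_CUBIC))
```

```text
t 18.0 pos [501.  225.   43.8] w 38.7 F [ 0.1  0.9 -0.5]
R [[0.514, 0.858, -0.003], [0.858, -0.514, -0.002], [-0.003, -0.001, -1.0]]
```

View pics/w8.png

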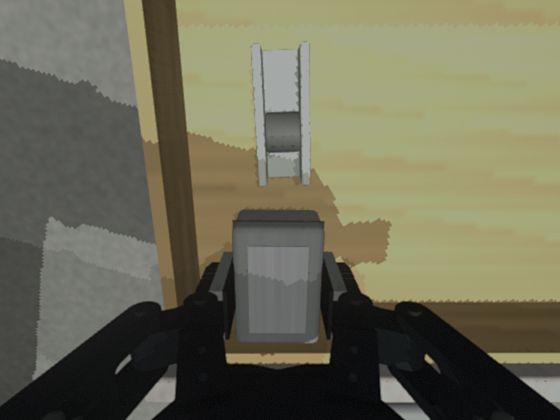

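View pics/s8c.png

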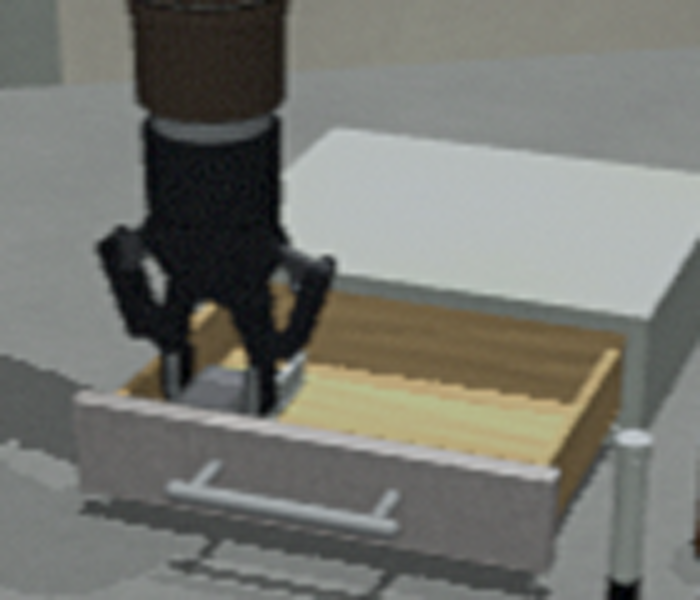

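Emit:
send_rows --translation '[[3,0,6],[0,0,5.5],[0,0,0],[0,0,0],[0,0,0]]' --dr '[[0,0,0],[0,0,0],[0,0,0],[0,0,0],[0,0,0]]' --grip '[30,30,30,50,50]'

```text
clock: 18.73
position: [503.5, 228.5, 34.2]
ee_rot: [0.87, 0.493, 0.0, -0.0]
contact_force: [0.4, -1.0, 0.7]
gripper_width: 50.0
```

Emit:
send_rows --translation '[[0,0,-20],[0,0,-50],[0,0,-40],[0,0,0],[0,0,0]]' --dr '[[0,0,0],[0,0,0],[0,0,0],[0,0,0],[0,0,0]]' --grip '[50,50,50,50,50]'

```text
clock: 19.35
position: [502.7, 228.0, 143.5]
ee_rot: [0.87, 0.493, -0.0, -0.0]
contact_force: [-0.7, 0.7, -0.5]
gripper_width: 50.5
```

Run:
```python
from h import *
st();save('wrist','w9');save('scene','sc9');save('side','s9')
for n in ['stripper_mid','scissors_mid','clipbox_mid']:
  for c in ['scene','side']: print(n,[(np.round(d['xyz']).tolist(),round(d['confidence'],2)) for d in arm.place_of(n,c)][:2])
plan([600,-62,130],-80,10)
```

```text
t 19.35 pos [502.7 228.  143.5] w 50.5 F [-0.7  0.7 -0.5]
R [[0.514, 0.858, -0.001], [0.858, -0.514, 0.0], [-0.0, -0.001, -1.0]]
stripper_mid [([599.0, -61.0, 11.0], 0.71)]
stripper_mid [([604.0, -64.0, 6.0], 0.84), ([528.0, -419.0, -4.0], 0.22)]
scissors_mid [([574.0, -209.0, 8.0], 0.5)]
scissors_mid [([573.0, -209.0, 12.0], 0.82)]
clipbox_mid [([504.0, 229.0, 37.0], 0.92)]
clipbox_mid [([505.0, 226.0, 39.0], 0.61)]
cur [503.2 228.2 143.4] phi -30.9 dphi -49.1 j6 1.88 maxstep 30.5 4.9 end err [ 0.1  0.2 -0. ]
T [[-20.0, 23.0, 1.5], [-18.0, 25.0, 1.0], [-15.5, 26.5, 1.5], [-13.5, 27.5, 1.5], [-11.0, 28.5, 1.0], [-8.5, 29.0, 1.5], [-6.0, 30.0, 1.5], [-3.0, 30.5, 1.5], [-1.0, 30.5, 1.0], [2.0, 30.5, 1.5]]
D [[0.0, 0.0, 4.9], [0.0, 0.0, 4.9], [0.0, 0.0, 4.9], [0.0, 0.0, 4.9], [0.0, 0.0, 4.9], [0.0, 0.0, 4.9], [0.0, 0.0, 4.9], [0.0, 0.0, 4.9], [0.0, 0.0, 4.9], [0.0, 0.0, 4.9]]
```

View pics/w9.png

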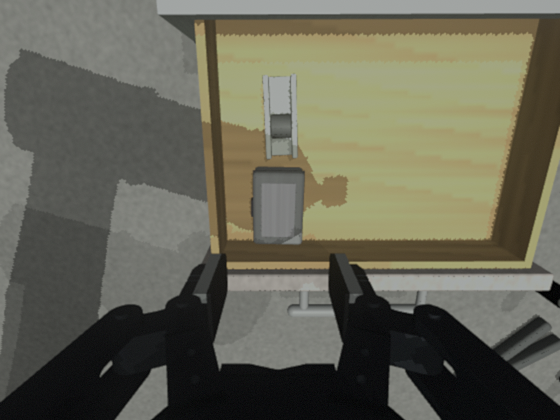

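View pics/s9.png

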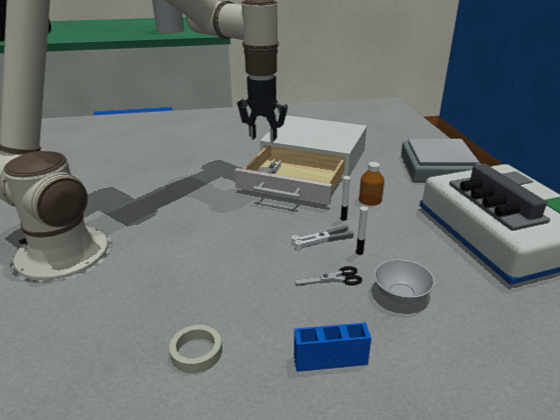

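Emit:
send_rows --translation '[[-20,23,0],[-18,25,0],[-15.5,26.5,0],[-13.5,27.5,0],[-11,28.5,0]]' --dr '[[0,0,4.9],[0,0,4.9],[0,0,4.9],[0,0,4.9],[0,0,4.9]]' --grip '[50,50,50,50,50]'

```text
clock: 20.42
position: [552.0, 82.0, 143.7]
ee_rot: [0.955, 0.296, -0.0, 0.0]
contact_force: [0.4, 0.4, 0.1]
gripper_width: 50.4
```

Emit:
send_rows --translation '[[-8.5,29,0],[-6,30,0],[-3,30.5,0],[-1,30.5,0],[2,30.5,0]]' --dr '[[0,0,4.9],[0,0,4.9],[0,0,4.9],[0,0,4.9],[0,0,4.9]]' --grip '[50,50,50,50,50]'

```text
clock: 21.05
position: [600.4, -62.6, 143.6]
ee_rot: [0.996, 0.087, -0.0, 0.0]
contact_force: [0.4, 0.2, 1.5]
gripper_width: 50.0
```

Run:
```python
from h import *
st();save('wrist','w10');print(w2pix('wrist',[600,-62,16]))
print([(np.round(d['xyz']).tolist(),round(d['confidence'],2)) for d in arm.place_of('stripper_mid','wrist')][:2])
```

```text
t 21.05 pos [600.4 -62.6 143.6] w 50.0 F [0.4 0.2 1.5]
R [[0.985, 0.173, -0.0], [0.173, -0.985, -0.0], [-0.0, -0.0, -1.0]]
(np.float64(272.8393435117809), np.float64(198.01483612069623))
[([602.0, -62.0, 13.0], 0.68)]
```

View pics/w10.png

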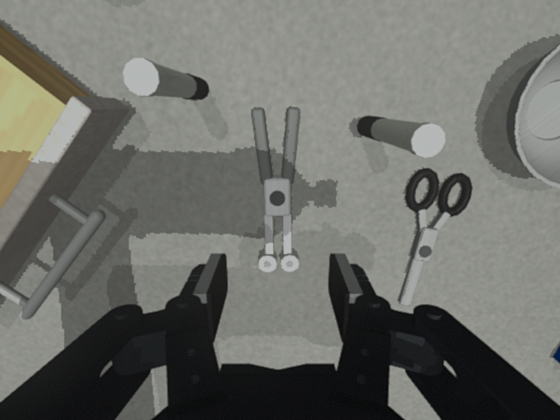

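Run:
```python
from h import *
st();print(pix2w('wrist',277,197,16))
a=(pix2w('wrist',259,112,12)+pix2w('wrist',292,112,12))/2; b=(pix2w('wrist',267,263,16)+pix2w('wrist',289,263,16))/2;d=a-b;print(a,b,np.hypot(*d[:2]),np.degrees(np.arctan2(d[1],d[0])))
plan([600,-63.5,60])
```

```text
t 21.15 pos [600.7 -63.9 143.4] w 49.9 F [-0.3  0.7  0.3]
R [[0.985, 0.172, -0.0], [0.172, -0.985, -0.0], [-0.0, 0.0, -1.0]]
[600.89162916 -63.94222004  16.        ]
[671.72494748 -50.36658527  12.        ] [536.91865035 -76.02253651  16.        ] 137.22596539973873 10.775504690782736
cur [600.7 -63.9 143.4] phi -80.1 dphi 0 j6 1.58 maxstep 17.0 0.0 end err [ 0.1 -0.1 -0.1]
T [[-0.0, -0.0, 16.5], [-0.0, -0.0, 17.0], [-0.5, -0.5, 16.5], [0.0, 0.0, 16.5], [-0.0, -0.0, 17.0]]
D [[0.0, 0.0, -0.0], [0.0, 0.0, -0.0], [0.0, 0.0, -0.0], [0.0, 0.0, -0.0], [0.0, 0.0, -0.0]]
```

Emit:
send_rows --translation '[[0,0,45],[0,0,45],[0,0,28],[0,0,12],[0,0,0]]' --dr '[[0,0,0],[0,0,0],[0,0,0],[0,0,0],[0,0,0]]' --grip '[48,48,48,48,48]'

```text
clock: 21.78
position: [600.0, -61.3, 13.5]
ee_rot: [0.996, 0.088, -0.0, 0.0]
contact_force: [0.6, -1.0, 0.4]
gripper_width: 48.0
```

Emit:
send_rows --translation '[[0,0,8],[0,0,0],[0,0,0],[0,0,0],[0,0,0]]' --dr '[[0,0,0],[0,0,0],[0,0,0],[0,0,0],[0,0,0]]' --grip '[48,48,15,15,15]'

```text
clock: 22.4
position: [600.6, -61.7, 6.8]
ee_rot: [0.996, 0.088, 0.001, 0.0]
contact_force: [-1.0, -0.2, 5.0]
gripper_width: 23.1
```

Emit:
send_rows --translation '[[0,0,-20],[0,0,-50],[0,0,-60],[0,0,-60],[0,0,-10]]' --dr '[[0,0,0],[0,0,0],[0,0,0],[0,0,0],[0,0,0]]' --grip '[15,15,15,15,15]'

```text
clock: 23.02
position: [602.5, -61.6, 211.0]
ee_rot: [0.996, 0.088, 0.005, 0.0]
contact_force: [-0.0, -0.4, -2.9]
gripper_width: 23.0
```

Run:
```python
from h import *
st();save('wrist','w11')
O=np.array([543.5,153.5]);dx=np.array([.506,.862]);dy=np.array([-.862,.506])
t=O+42*dx-38*dy;print(t)
plan([*t,170],-120.4,5)
```

```text
t 23.025 pos [602.5 -61.6 211. ] w 23.0 F [-0.  -0.4 -2.9]
R [[0.984, 0.176, 0.01], [0.176, -0.984, 0.001], [0.01, 0.001, -1.0]]
[597.508 170.476]
cur [601.5 -61.5 209.4] phi -79.9 dphi -40.5 j6 1.58 maxstep 46.5 8.1 end err [ 0.1 -0.2  0.2]
T [[7.5, -46.0, 8.0], [0.5, -46.0, 8.0], [-5.5, -46.5, 8.0], [-12.5, -44.5, 7.5], [-18.0, -42.5, 8.0]]
D [[-0.0, -0.1, 8.1], [-0.0, -0.1, 8.1], [-0.0, -0.1, 8.1], [-0.0, -0.1, 8.1], [-0.0, -0.1, 8.1]]
```

View pics/w11.png

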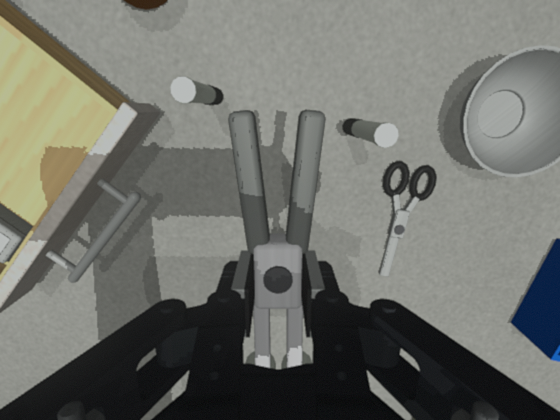

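Emit:
send_rows --translation '[[7.5,-46,0],[0.5,-46,5],[-5.5,-46.5,8],[-12.5,-44.5,8],[-18,-42.5,8]]' --dr '[[0,0,8.1],[0,0,8.1],[0,0,8.1],[0,0,8.1],[0,0,8.1]]' --grip '[15,15,15,15,15]'

```text
clock: 23.7
position: [594.6, 171.1, 173.7]
ee_rot: [0.964, -0.265, -0.002, 0.001]
contact_force: [0.7, -0.3, -0.7]
gripper_width: 22.7
```

Run:
```python
from h import *
st();save('wrist','w12')
plan([597.5,170.5,60],-120.4,5)
```

```text
t 23.7 pos [594.6 171.1 173.7] w 22.7 F [ 0.7 -0.3 -0.7]
R [[0.86, -0.51, -0.005], [-0.51, -0.86, -0.002], [-0.003, 0.004, -1.0]]
cur [594.5 175.9 172.3] phi -120.7 dphi 0.3 j6 0.49 maxstep 22.5 0.1 end err [-0.3 -0.  -0.2]
T [[1.0, 0.5, 22.5], [1.5, 0.5, 22.5], [1.0, 0.5, 22.5], [1.0, 1.0, 22.5], [1.0, 0.5, 22.5]]
D [[0.0, 0.0, -0.1], [0.0, 0.0, -0.1], [0.0, 0.0, -0.1], [0.0, 0.0, -0.1], [0.0, 0.0, -0.1]]
```

View pics/w12.png

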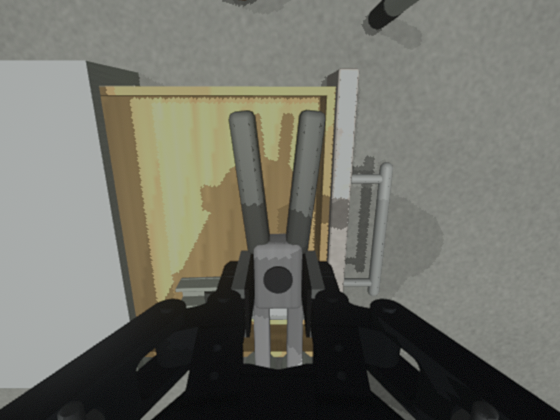

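Emit:
send_rows --translation '[[1,1,40],[0,0,45],[0,0,30],[0,0,13],[0,0,0]]' --dr '[[0,0,-0.3],[0,0,0],[0,0,0],[0,0,0],[0,0,0]]' --grip '[15,15,15,15,15]'

```text
clock: 24.38
position: [595.7, 168.1, 47.2]
ee_rot: [0.966, -0.26, -0.001, 0.001]
contact_force: [0.5, 0.5, -0.8]
gripper_width: 22.6
```

Run:
```python
from h import *
st();save('wrist','w13');save('scene','sc13')
a=cv2.imread('pics/sc13.png');cv2.imwrite('pics/sc13c.png',cv2.resize(a[180:320,240:420],None,fx=4,fy=4,interpolation=cv2.INTER_CUBIC))
```

```text
t 24.375 pos [595.7 168.1  47.2] w 22.6 F [ 0.5  0.5 -0.8]
R [[0.865, -0.502, -0.003], [-0.502, -0.865, -0.002], [-0.002, 0.003, -1.0]]
```

View pics/w13.png

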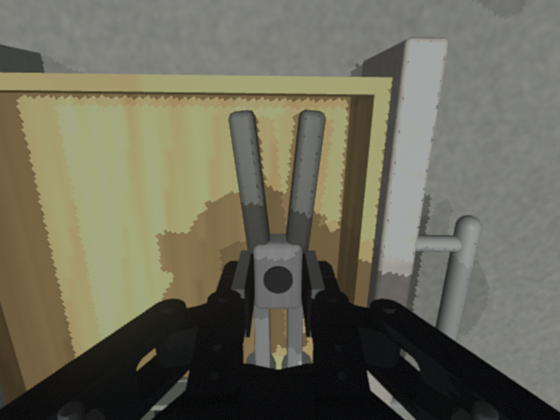

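View pics/sc13c.png

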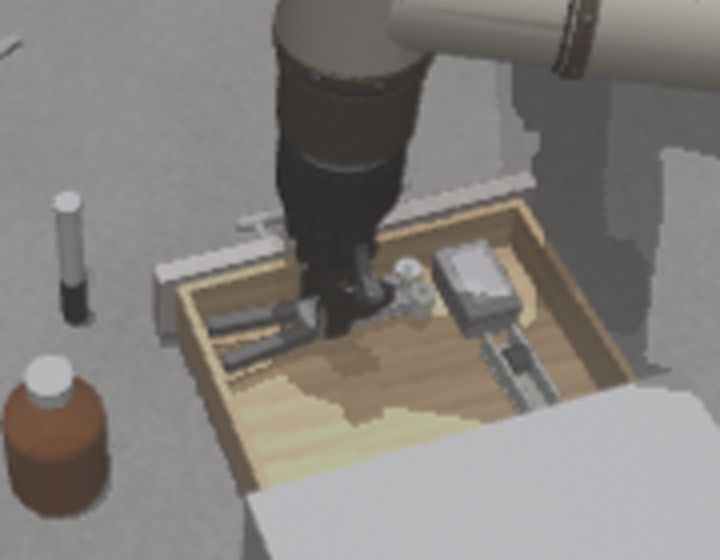

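Emit:
send_rows --translation '[[0,0,8],[0,0,6],[0,0,0],[0,0,0],[0,0,0]]' --dr '[[0,0,0],[0,0,0],[0,0,0],[0,0,0],[0,0,0]]' --grip '[15,15,15,15,15]'

```text
clock: 25.1
position: [596.7, 168.9, 35.1]
ee_rot: [0.966, -0.26, 0.0, -0.0]
contact_force: [-0.1, -0.9, -2.2]
gripper_width: 22.3
```

Emit:
send_rows --translation '[[0,0,4],[0,0,1],[0,0,0],[0,0,0],[0,0,0]]' --dr '[[0,0,0],[0,0,0],[0,0,0],[0,0,0],[0,0,0]]' --grip '[15,15,15,34,34]'

```text
clock: 25.72
position: [596.8, 168.9, 30.2]
ee_rot: [0.966, -0.26, 0.0, -0.0]
contact_force: [-0.0, -0.0, 0.3]
gripper_width: 34.1
```

Emit:
send_rows --translation '[[0,0,-20],[0,0,-50],[0,0,-60],[0,0,0],[0,0,0]]' --dr '[[0,0,0],[0,0,0],[0,0,0],[0,0,0],[0,0,0]]' --grip '[34,34,40,40,40]'

```text
clock: 26.35
position: [596.1, 168.7, 159.9]
ee_rot: [0.966, -0.26, -0.0, -0.0]
contact_force: [-0.7, -0.4, 0.3]
gripper_width: 40.1
```

Run:
```python
from h import *
st();save('wrist','w14');save('scene','sc14');save('side','s14')
for n in ['stripper_mid','scissors_mid','clipbox_mid','clamp_mid']:
  for c in ['scene','side']: print(n,[(np.round(d['xyz']).tolist(),round(d['confidence'],2)) for d in arm.place_of(n,c)][:2])
plan([572,-209,160],-91,10)
```

```text
t 26.35 pos [596.1 168.7 159.9] w 40.1 F [-0.7 -0.4  0.3]
R [[0.865, -0.502, 0.0], [-0.502, -0.865, 0.001], [-0.0, -0.001, -1.0]]
stripper_mid [([594.0, 170.0, 35.0], 0.77), ([711.0, -278.0, 19.0], 0.67)]
stripper_mid []
scissors_mid [([576.0, -206.0, 7.0], 0.57)]
scissors_mid [([573.0, -208.0, 10.0], 0.86)]
clipbox_mid [([504.0, 228.0, 34.0], 0.7)]
clipbox_mid [([505.0, 226.0, 35.0], 0.47)]
clamp_mid [([541.0, 283.0, 36.0], 0.81)]
clamp_mid [([541.0, 284.0, 35.0], 0.46), ([716.0, -281.0, 24.0], 0.23)]
cur [596.5 168.7 159.6] phi -120.1 dphi 29.1 j6 0.51 maxstep 38.0 2.9 end err [ 0.1 -0.   0.1]
T [[17.0, 34.0, -0.0], [15.0, 34.5, -0.0], [13.0, 35.5, -0.0], [11.5, 36.0, -0.0], [10.0, 36.5, -0.0], [7.5, 37.5, -0.0], [6.0, 37.0, -0.5], [4.0, 38.0, 0.0], [2.0, 37.5, 0.0], [0.5, 38.0, 0.0]]
D [[0.0, 0.0, -2.9], [0.0, 0.0, -2.9], [0.0, 0.0, -2.9], [0.0, 0.0, -2.9], [0.0, 0.0, -2.9], [0.0, 0.0, -2.9], [0.0, 0.0, -2.9], [0.0, 0.0, -2.9], [0.0, 0.0, -2.9], [0.0, 0.0, -2.9]]
```

View pics/w14.png

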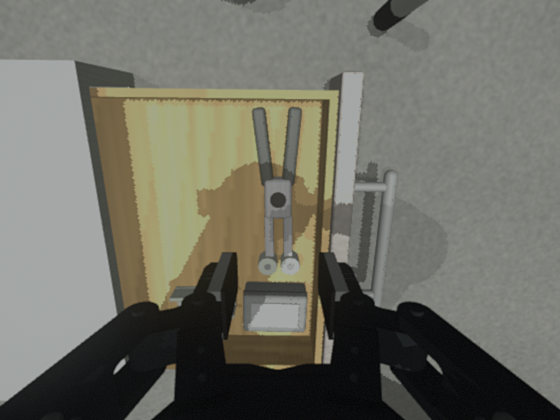

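View pics/s14.png

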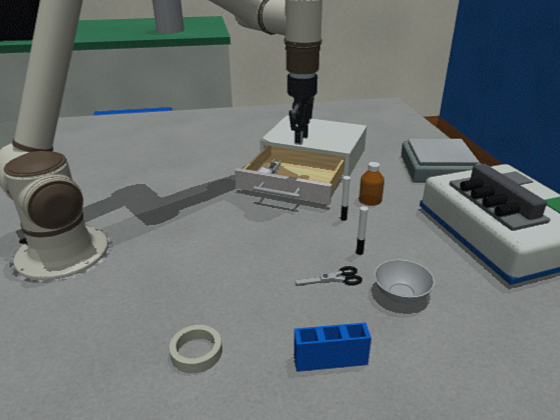

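Emit:
send_rows --translation '[[17,34,0],[15,34.5,0],[13,35.5,0],[11.5,36,0],[10,36.5,0]]' --dr '[[0,0,-2.9],[0,0,-2.9],[0,0,-2.9],[0,0,-2.9],[0,0,-2.9]]' --grip '[40,40,40,40,40]'

```text
clock: 27.52
position: [584.3, -21.1, 159.9]
ee_rot: [0.991, -0.135, 0.0, -0.0]
contact_force: [1.7, 0.3, -0.3]
gripper_width: 40.0
```

Emit:
send_rows --translation '[[7.5,37.5,4],[6,37,4],[4,38,4],[2,37.5,4],[0.5,38,4]]' --dr '[[0,0,-2.9],[0,0,-2.9],[0,0,-2.9],[0,0,-2.9],[0,0,-2.9]]' --grip '[40,40,40,40,40]'

```text
clock: 28.15
position: [572.0, -210.2, 139.8]
ee_rot: [1.0, -0.009, 0.0, 0.0]
contact_force: [0.9, -0.6, -0.2]
gripper_width: 40.0
```

Run:
```python
from h import *
st();save('wrist','w15');print(w2pix('wrist',[570,-210,12]))
```

```text
t 28.15 pos [ 572.  -210.2  139.8] w 40.0 F [ 0.9 -0.6 -0.2]
R [[1.0, -0.017, 0.0], [-0.017, -1.0, -0.0], [0.0, 0.0, -1.0]]
(np.float64(272.8554988174322), np.float64(198.66876197249059))
```

View pics/w15.png

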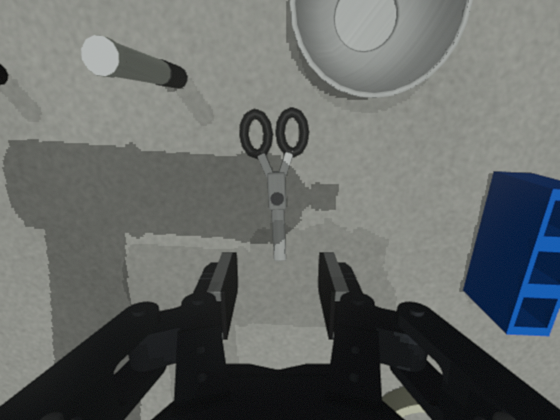

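Emit:
send_rows --translation '[[1,0,45],[0,0,45],[0,0,25],[0,0,11],[0,0,0]]' --dr '[[0,0,0.4],[0,0,0],[0,0,0],[0,0,0],[0,0,0]]' --grip '[40,40,40,40,40]'

```text
clock: 28.82
position: [573.1, -209.0, 13.6]
ee_rot: [1.0, -0.013, -0.0, 0.0]
contact_force: [0.7, -0.5, -1.1]
gripper_width: 39.8
```

Emit:
send_rows --translation '[[0,0,8.5],[0,0,0],[0,0,0],[0,0,0],[0,0,0]]' --dr '[[0,0,0],[0,0,0],[0,0,0],[0,0,0],[0,0,0]]' --grip '[40,40,8,8,8]'

```text
clock: 29.45
position: [573.5, -209.2, 6.1]
ee_rot: [1.0, -0.013, 0.001, 0.0]
contact_force: [-0.3, 0.3, 3.6]
gripper_width: 13.1
```

Emit:
send_rows --translation '[[0,0,-20],[0,0,-50],[0,0,-60],[0,0,-60],[0,0,0]]' --dr '[[0,0,0],[0,0,0],[0,0,0],[0,0,0],[0,0,0]]' --grip '[8,8,8,8,8]'

```text
clock: 30.08
position: [576.0, -209.7, 201.5]
ee_rot: [1.0, -0.013, 0.006, 0.001]
contact_force: [0.3, 0.2, -1.7]
gripper_width: 13.7
```

Run:
```python
from h import *
st();save('wrist','w16')
O=np.array([543.5,153.5]);dx=np.array([.506,.862]);dy=np.array([-.862,.506])
t=O+103*dx-42*dy;print(t)
plan([*t,150],-120.4,10)
```

```text
t 30.075 pos [ 576.  -209.7  201.5] w 13.7 F [ 0.3  0.2 -1.7]
R [[1.0, -0.026, 0.012], [-0.026, -1.0, -0.002], [0.012, 0.002, -1.0]]
[631.822 221.034]
cur [ 573.9 -209.   197.7] phi -91.5 dphi -28.9 j6 1.63 maxstep 43.5 2.9 end err [-0.3 -0.1  0. ]
T [[4.5, -43.0, 5.0], [2.5, -43.5, 4.5], [0.5, -43.5, 5.0], [-2.0, -43.0, 4.5], [-4.5, -43.5, 5.0], [-6.0, -43.0, 5.0], [-8.5, -42.5, 4.5], [-10.5, -42.0, 5.0], [-13.0, -41.5, 4.5], [-15.0, -40.5, 5.0]]
D [[-0.0, -0.0, 2.9], [-0.0, -0.0, 2.9], [-0.0, -0.0, 2.9], [-0.0, -0.0, 2.9], [-0.0, -0.0, 2.9], [-0.0, -0.0, 2.9], [-0.0, -0.0, 2.9], [-0.0, -0.0, 2.9], [-0.0, -0.0, 2.9], [-0.0, -0.0, 2.9]]
```

View pics/w16.png

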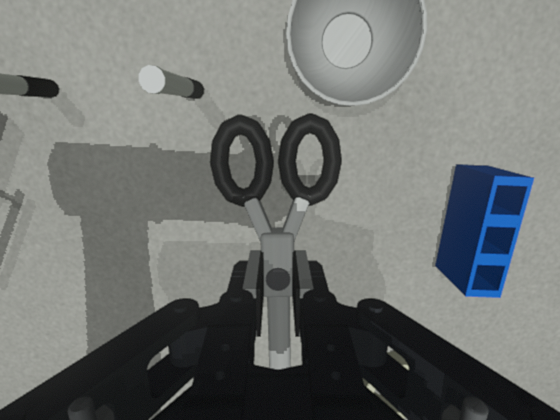

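Emit:
send_rows --translation '[[4.5,-43,0],[2.5,-43.5,0],[0.5,-43.5,0],[-2,-43,0],[-4.5,-43.5,0]]' --dr '[[0,0,2.9],[0,0,2.9],[0,0,2.9],[0,0,2.9],[0,0,2.9]]' --grip '[8,8,8,8,8]'

```text
clock: 30.75
position: [600.4, 7.4, 192.7]
ee_rot: [0.99, -0.14, -0.002, 0.001]
contact_force: [0.6, 0.0, -1.2]
gripper_width: 13.6
```

Emit:
send_rows --translation '[[-6,-43,0],[-8.5,-42.5,0],[-10.5,-42,5],[-13,-41.5,5],[-15,-40.5,10]]' --dr '[[0,0,2.9],[0,0,2.9],[0,0,2.9],[0,0,2.9],[0,0,2.9]]' --grip '[8,8,8,8,8]'

```text
clock: 31.38
position: [629.4, 222.0, 172.6]
ee_rot: [0.965, -0.264, -0.002, 0.001]
contact_force: [0.6, -0.1, -1.4]
gripper_width: 13.8
```

Run:
```python
from h import *
save('wrist','w17');st()
plan([631.8,221,60],-120.4,5)
```

```text
t 31.425 pos [629.4 226.6 170.3] w 13.5 F [ 2.   2.4 -1.4]
R [[0.862, -0.507, -0.004], [-0.507, -0.862, -0.001], [-0.003, 0.003, -1.0]]
cur [629.4 226.6 170.3] phi -120.5 dphi 0.1 j6 0.45 maxstep 22.0 0.0 end err [ 0.1 -0.2  0.2]
T [[1.0, 0.5, 22.0], [1.0, 1.0, 22.0], [1.0, 0.5, 22.0], [1.5, 0.5, 22.0], [1.0, 1.0, 22.0]]
D [[0.0, 0.0, -0.0], [0.0, 0.0, -0.0], [0.0, 0.0, -0.0], [0.0, 0.0, -0.0], [0.0, 0.0, -0.0]]
```

View pics/w17.png

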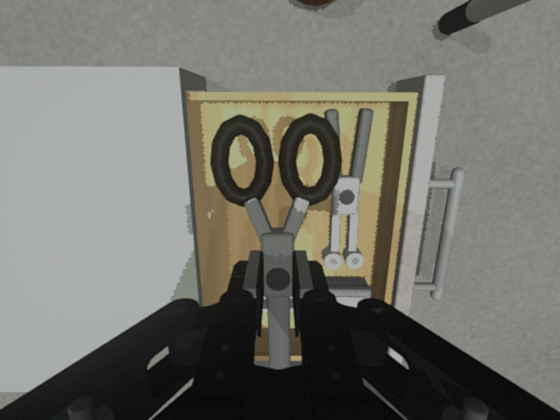

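Emit:
send_rows --translation '[[0,3,40],[0,3,45],[0,0,28],[0,0,12],[0,0,0]]' --dr '[[0,0,0],[0,0,0],[0,0,0],[0,0,0],[0,0,0]]' --grip '[8,8,8,8,8]'

```text
clock: 32.05
position: [626.6, 215.2, 48.8]
ee_rot: [0.965, -0.263, -0.001, 0.001]
contact_force: [0.2, 0.8, -0.9]
gripper_width: 14.0
```

Run:
```python
from h import *
st();save('wrist','w18');save('scene','sc18')
a=cv2.imread('pics/sc18.png');cv2.imwrite('pics/sc18c.png',cv2.resize(a[180:320,240:420],None,fx=4,fy=4,interpolation=cv2.INTER_CUBIC))
```

```text
t 32.05 pos [626.6 215.2  48.8] w 14.0 F [ 0.2  0.8 -0.9]
R [[0.862, -0.508, -0.003], [-0.508, -0.862, -0.002], [-0.001, 0.003, -1.0]]
```

View pics/w18.png

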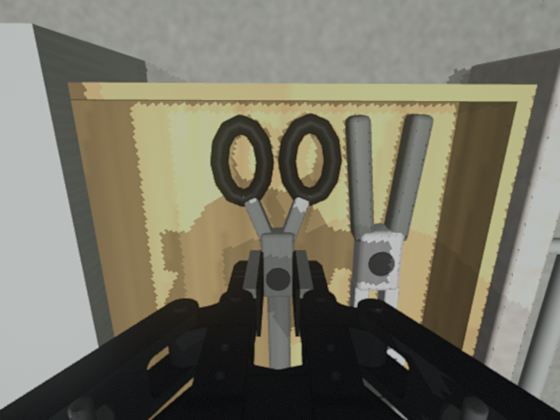

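View pics/sc18c.png

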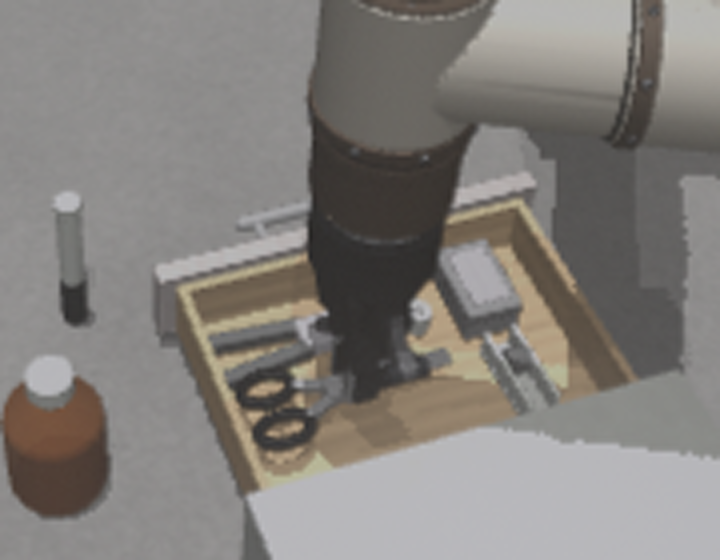

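Emit:
send_rows --translation '[[0,0,8],[0,0,6],[0,0,0],[0,0,0],[0,0,0]]' --dr '[[0,0,0],[0,0,0],[0,0,0],[0,0,0],[0,0,0]]' --grip '[8,8,8,8,8]'

```text
clock: 32.78
position: [627.4, 215.9, 36.5]
ee_rot: [0.965, -0.263, 0.0, -0.0]
contact_force: [0.3, 0.8, -0.9]
gripper_width: 13.8
```

Emit:
send_rows --translation '[[0,0,5],[0,0,2],[0,0,0],[0,0,0],[0,0,0]]' --dr '[[0,0,0],[0,0,0],[0,0,0],[0,0,0],[0,0,0]]' --grip '[8,8,8,28,28]'

```text
clock: 33.4
position: [627.5, 215.9, 29.7]
ee_rot: [0.965, -0.263, 0.0, -0.0]
contact_force: [-0.9, 0.3, -1.5]
gripper_width: 28.2
```

Emit:
send_rows --translation '[[0,0,-20],[0,0,-50],[0,0,-60],[0,0,0],[0,0,0]]' --dr '[[0,0,0],[0,0,0],[0,0,0],[0,0,0],[0,0,0]]' --grip '[28,28,28,28,28]'

```text
clock: 34.02
position: [626.9, 215.7, 159.4]
ee_rot: [0.965, -0.263, -0.0, -0.0]
contact_force: [-0.1, -0.6, 0.2]
gripper_width: 28.1
```

Run:
```python
from h import *
st();save('wrist','w19');save('scene','sc19');save('side','s19')
a=cv2.imread('pics/sc19.png');cv2.imwrite('pics/sc19c.png',cv2.resize(a[180:320,240:420],None,fx=4,fy=4,interpolation=cv2.INTER_CUBIC))
for n in ['drawer_handle','marker0_mid']:
  for c in ['scene','side']: print(n,[(np.round(d['xyz']).tolist(),round(d['confidence'],2)) for d in arm.place_of(n,c)][:3])
plan([515.5,105.3,120],-120.4,5)
```

```text
t 34.025 pos [626.9 215.7 159.4] w 28.1 F [-0.1 -0.6  0.2]
R [[0.861, -0.508, -0.0], [-0.508, -0.861, 0.001], [-0.0, -0.001, -1.0]]
drawer_handle [([519.0, 108.0, 47.0], 0.62)]
drawer_handle [([514.0, 104.0, 47.0], 0.95)]
marker0_mid [([672.0, -132.0, 59.0], 0.73)]
marker0_mid [([669.0, -125.0, 65.0], 0.72)]
cur [627.  215.6 158.3] phi -120.5 dphi 0.1 j6 0.46 maxstep 30.5 0.0 end err [0.1 0.  0. ]
T [[-8.0, 30.5, 7.5], [-8.0, 30.0, 8.0], [-8.0, 30.5, 7.5], [-8.0, 30.5, 8.0], [-8.0, 30.0, 7.5]]
D [[0.0, 0.0, -0.0], [0.0, 0.0, -0.0], [0.0, 0.0, -0.0], [0.0, 0.0, -0.0], [0.0, 0.0, -0.0]]
```

View pics/w19.png

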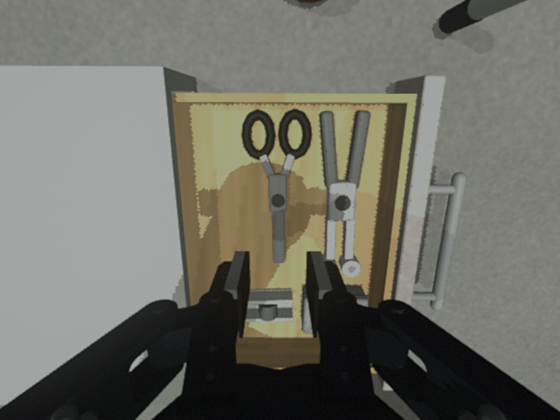

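View pics/sc19.png

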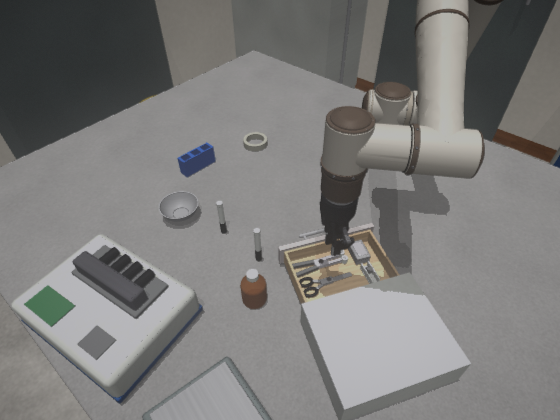

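Emit:
send_rows --translation '[[-8,30.5,7],[-8,30,8],[-8,30.5,7.5],[-8,30.5,8],[-8,30,7.5]]' --dr '[[0,0,0],[0,0,0],[0,0,0],[0,0,0],[0,0,0]]' --grip '[30,30,30,30,30]'

```text
clock: 35.0
position: [515.1, 104.8, 120.9]
ee_rot: [0.965, -0.263, -0.0, 0.0]
contact_force: [1.7, -0.2, 0.6]
gripper_width: 30.1
```

Run:
```python
from h import *
st();save('wrist','w20');print(w2pix('wrist',[515.3,105.2,47]))
plan([515.4,105.2,60],-120.4,5)
```

```text
t 35.0 pos [515.1 104.8 120.9] w 30.1 F [ 1.7 -0.2  0.6]
R [[0.862, -0.507, -0.0], [-0.507, -0.862, -0.0], [-0.0, 0.0, -1.0]]
(np.float64(270.33576816861216), np.float64(215.22435479244353))
cur [510.8 102.1 119.5] phi -120.6 dphi 0.2 j6 0.53 maxstep 12.0 0.1 end err [-0.  -0.1  0. ]
T [[0.5, -1.0, 12.0], [0.5, -1.0, 12.0], [0.5, -1.0, 11.5], [0.5, -1.0, 12.0], [0.5, -1.0, 12.0]]
D [[0.1, 0.1, -0.0], [0.1, 0.1, -0.0], [0.1, 0.1, -0.0], [0.1, 0.1, -0.0], [0.1, 0.1, -0.0]]
```

View pics/w20.png

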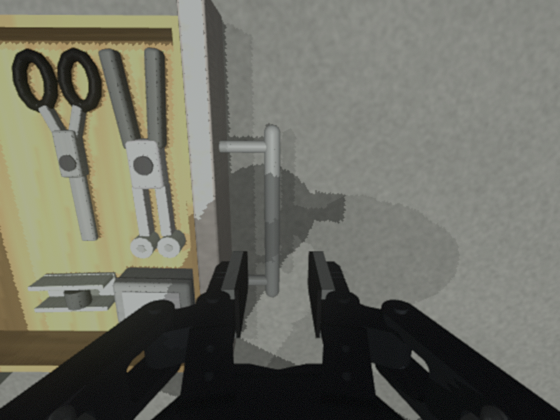

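Emit:
send_rows --translation '[[1,-2,25],[1,-2,30],[0,0,20],[0,0,10],[0,0,0]]' --dr '[[0,0,0],[0,0,0],[0,0,0],[0,0,0],[0,0,0]]' --grip '[30,30,30,30,30]'

```text
clock: 35.67
position: [519.5, 107.9, 35.8]
ee_rot: [0.965, -0.263, -0.0, 0.0]
contact_force: [0.4, 0.4, 0.3]
gripper_width: 30.5
```

Emit:
send_rows --translation '[[0,0,4],[0,0,1],[0,0,0],[0,0,0],[0,0,0]]' --dr '[[0,0,0],[0,0,0],[0,0,0],[0,0,0],[0,0,0]]' --grip '[30,30,5,5,5]'

```text
clock: 36.3
position: [519.8, 108.1, 31.8]
ee_rot: [0.965, -0.263, 0.0, -0.0]
contact_force: [-2.3, 0.5, 3.0]
gripper_width: 8.8
```

Emit:
send_rows --translation '[[0,-10,0],[0,-25,0],[0,-25,0],[0,-25,0],[0,-25,0]]' --dr '[[0,0,0],[0,0,0],[0,0,0],[0,0,0],[0,0,0]]' --grip '[5,5,5,5,5]'

```text
clock: 36.92
position: [576.7, 203.7, 31.8]
ee_rot: [0.965, -0.263, 0.001, -0.0]
contact_force: [0.4, -2.7, 3.8]
gripper_width: 8.8
```

Emit:
send_rows --translation '[[0,-20,0],[0,-15,0],[0,-10,0],[0,-4,0],[0,0,0]]' --dr '[[0,0,0],[0,0,0],[0,0,0],[0,0,0],[0,0,0]]' --grip '[5,5,5,5,5]'

```text
clock: 37.55
position: [601.5, 245.5, 31.9]
ee_rot: [0.965, -0.263, 0.001, -0.001]
contact_force: [4.3, -1.1, 3.8]
gripper_width: 8.9
```

Emit:
send_rows --translation '[[0,-3,0],[0,-3,0],[0,-2,0],[0,0,0],[0,0,0]]' --dr '[[0,0,0],[0,0,0],[0,0,0],[0,0,0],[0,0,0]]' --grip '[5,5,5,5,5]'

```text
clock: 38.17
position: [605.0, 251.4, 31.8]
ee_rot: [0.965, -0.263, 0.001, -0.0]
contact_force: [3.9, -3.4, 4.1]
gripper_width: 8.8
```

Run:
```python
from h import *
st();save('side','s21');save('scene','sc21')
for n,b in [('s21',(90,200,220,380)),('sc21',(200,340,240,420))]:
    a=cv2.imread(f'pics/{n}.png');cv2.imwrite(f'pics/{n}c.png',cv2.resize(a[b[0]:b[1],b[2]:b[3]],None,fx=4,fy=4,interpolation=cv2.INTER_CUBIC))
```

```text
t 38.175 pos [605.  251.4  31.8] w 8.8 F [ 3.9 -3.4  4.1]
R [[0.862, -0.508, 0.001], [-0.508, -0.862, 0.0], [0.001, -0.001, -1.0]]
```

View pics/sc21c.png

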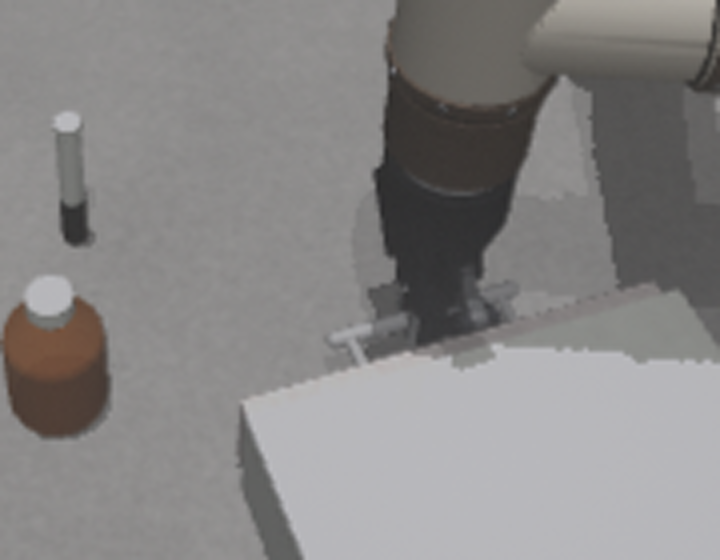

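View pics/s21c.png

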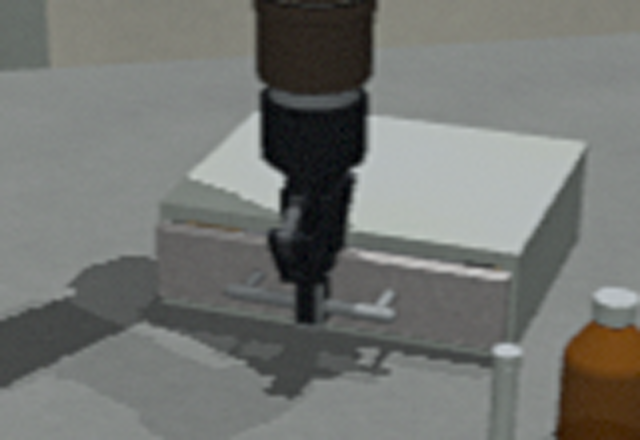

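Emit:
send_rows --translation '[[0,-2,0],[0,-1,0],[0,0,0],[0,0,0],[0,0,0]]' --dr '[[0,0,0],[0,0,0],[0,0,0],[0,0,0],[0,0,0]]' --grip '[5,5,5,5,5]'

```text
clock: 38.9
position: [606.5, 253.9, 31.8]
ee_rot: [0.965, -0.263, 0.001, -0.0]
contact_force: [4.6, -3.4, 4.4]
gripper_width: 9.0
```

Emit:
send_rows --translation '[[0,-2,0],[0,-1,0],[0,0,0],[0,0,0],[0,0,0]]' --dr '[[0,0,0],[0,0,0],[0,0,0],[0,0,0],[0,0,0]]' --grip '[5,5,5,5,5]'

```text
clock: 39.52
position: [606.8, 254.5, 31.8]
ee_rot: [0.965, -0.263, -0.001, 0.002]
contact_force: [3.0, -6.9, 8.7]
gripper_width: 8.8
```

Emit:
send_rows --translation '[[0,-2,0],[0,-1,0],[0,0,0],[0,0,0],[0,0,0]]' --dr '[[0,0,0],[0,0,0],[0,0,0],[0,0,0],[0,0,0]]' --grip '[5,5,5,5,5]'

```text
clock: 40.15
position: [606.7, 254.5, 31.8]
ee_rot: [0.965, -0.264, -0.002, 0.005]
contact_force: [-0.5, -13.0, 11.1]
gripper_width: 8.9
```

Emit:
send_rows --translation '[[0,3,0],[0,0,0],[0,0,0],[0,0,0],[0,0,0]]' --dr '[[0,0,0],[0,0,0],[0,0,0],[0,0,0],[0,0,0]]' --grip '[5,5,26,26,26]'

```text
clock: 40.78
position: [605.0, 255.1, 30.2]
ee_rot: [0.965, -0.264, -0.002, 0.002]
contact_force: [-1.2, -4.6, 4.1]
gripper_width: 25.9
```

Emit:
send_rows --translation '[[0,0,-20],[0,0,-50],[0,0,-62],[0,0,-20],[0,0,0]]' --dr '[[0,0,0],[0,0,0],[0,0,0],[0,0,0],[0,0,0]]' --grip '[26,26,26,26,26]'

```text
clock: 41.4
position: [606.9, 258.0, 184.0]
ee_rot: [0.965, -0.263, -0.0, -0.001]
contact_force: [-0.2, 0.0, -0.8]
gripper_width: 25.9
```

Run:
```python
from h import *
st();save('wrist','w22');save('side','s22');save('scene','sc22')
b=(90,200,220,380)
a=cv2.imread('pics/s22.png');cv2.imwrite('pics/s22c.png',cv2.resize(a[b[0]:b[1],b[2]:b[3]],None,fx=4,fy=4,interpolation=cv2.INTER_CUBIC))
for c in ['wrist','scene','side']:
    for n in ['drawer_handle','marker0_mid','holder']:
        print(n,[(np.round(d['xyz']).tolist(),round(d['confidence'],2)) for d in arm.place_of(n,c)][:3])
plan([677,17,200],-90,10)
```

```text
t 41.4 pos [606.9 258.  184. ] w 25.9 F [-0.2  0.  -0.8]
R [[0.862, -0.507, 0.001], [-0.507, -0.862, 0.002], [-0.001, -0.002, -1.0]]
drawer_handle [([606.0, 255.0, 44.0], 0.96)]
marker0_mid []
holder []
drawer_handle [([606.0, 260.0, 44.0], 0.58)]
marker0_mid [([676.0, -129.0, 56.0], 0.77)]
holder [([525.0, -419.0, 2.0], 0.68)]
drawer_handle [([778.0, 98.0, 53.0], 0.71)]
marker0_mid [([672.0, -124.0, 64.0], 0.89)]
holder [([528.0, -420.0, -4.0], 0.58), ([716.0, -281.0, 25.0], 0.21)]
cur [607.5 257.  183. ] phi -120.5 dphi 30.5 j6 0.39 maxstep 23.5 3.1 end err [0.1 0.2 0.1]
T [[18.0, 17.0, -1.5], [17.5, 18.5, -2.0], [16.0, 19.0, -1.5], [15.5, 19.5, -2.0], [14.0, 21.0, -1.5], [13.0, 21.0, -1.5], [11.5, 22.0, -2.0], [10.5, 23.0, -1.5], [9.5, 23.0, -1.5], [8.0, 23.5, -2.0]]
D [[0.0, 0.0, -3.1], [0.0, 0.0, -3.1], [0.0, 0.0, -3.1], [0.0, 0.0, -3.1], [0.0, 0.0, -3.1], [0.0, 0.0, -3.1], [0.0, 0.0, -3.1], [0.0, 0.0, -3.1], [0.0, 0.0, -3.1], [0.0, 0.0, -3.1]]
```

View pics/w22.png

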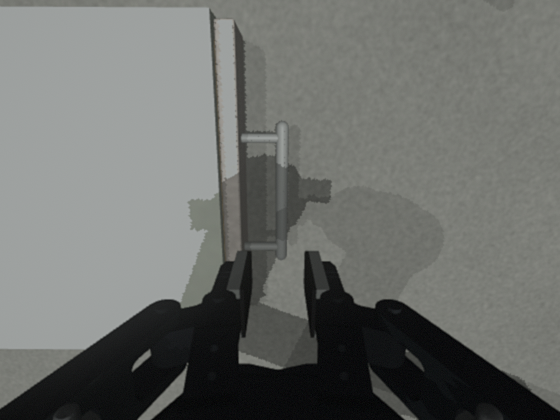

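View pics/s22c.png

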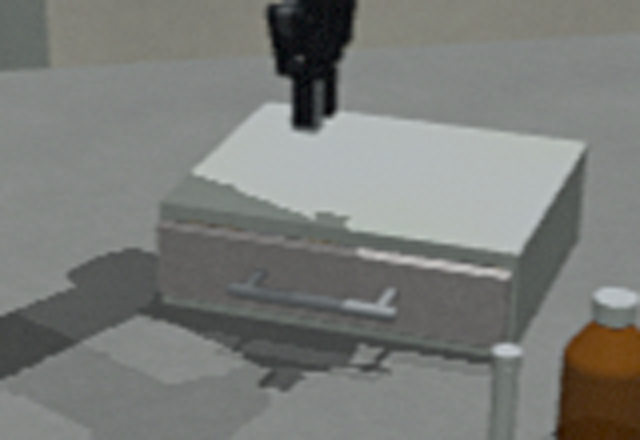

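Run:
```python
from h import *
a=cv2.imread('pics/w22.png');cv2.imwrite('pics/w22c.png',cv2.resize(a[10:150,180:320],None,fx=5,fy=4,interpolation=cv2.INTER_CUBIC))
d=np.array([.506,.862])
for v in (60,100):
    pass
print(pix2w('wrist',213.5,80,85)[:2]@d,pix2w('wrist',236.5,80,72)[:2]@d, pix2w('wrist',282,180,47)[:2]@d)
```

```text
574.0833186310261 559.3943484714183 524.9387606585202
```

View pics/w22c.png

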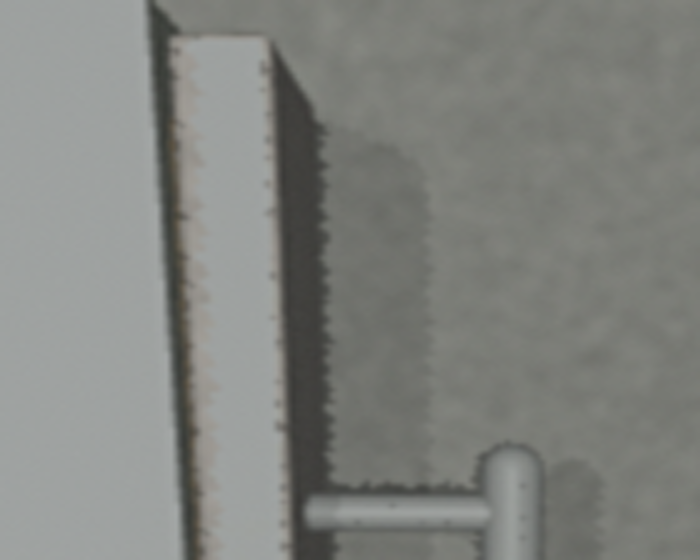

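Emit:
send_rows --translation '[[18,17,0],[17.5,18.5,0],[16,19,0],[15.5,19.5,0],[14,21,0]]' --dr '[[0,0,-3.1],[0,0,-3.1],[0,0,-3.1],[0,0,-3.1],[0,0,-3.1]]' --grip '[50,50,50,50,50]'

```text
clock: 42.62
position: [642.6, 136.0, 183.4]
ee_rot: [0.992, -0.13, 0.0, -0.0]
contact_force: [-0.4, 0.9, -0.1]
gripper_width: 50.0
```

Emit:
send_rows --translation '[[13,21,0],[11.5,22,0],[10.5,23,0],[9.5,23,0],[8,23.5,0]]' --dr '[[0,0,-3.1],[0,0,-3.1],[0,0,-3.1],[0,0,-3.1],[0,0,-3.1]]' --grip '[50,50,50,50,50]'

```text
clock: 43.25
position: [677.3, 16.4, 183.4]
ee_rot: [1.0, 0.005, 0.0, -0.0]
contact_force: [-0.2, 0.7, -0.6]
gripper_width: 50.3
```

Run:
```python
from h import *
st();save('wrist','w23');print(w2pix('wrist',[676.5,17,120]),w2pix('wrist',[676.5,17,0]))
print([(np.round(d['xyz']).tolist(),round(d['confidence'],2)) for d in arm.place_of('marker0_mid','wrist')][:3])
plan([676.5,17,150],-90)
```

```text
t 43.25 pos [677.3  16.4 183.4] w 50.3 F [-0.2  0.7 -0.6]
R [[1.0, 0.01, 0.0], [0.01, -1.0, 0.0], [0.0, -0.0, -1.0]]
(np.float64(272.218072081534), np.float64(224.97962861836936)) (np.float64(273.9106210488882), np.float64(183.76069834609262))
[([671.0, -129.0, 60.0], 0.55)]
cur [677.5  15.  183.2] phi -89.6 dphi -0.4 j6 1.32 maxstep 7.0 0.1 end err [-0.   0.   0.2]
T [[-0.0, -0.5, 6.5], [-0.5, -0.5, 7.0], [-0.0, -0.0, 6.5], [-0.5, -0.5, 6.5], [0.0, -0.5, 6.5]]
D [[0.0, 0.0, 0.1], [0.0, 0.0, 0.1], [0.0, 0.0, 0.1], [0.0, 0.0, 0.1], [0.0, 0.0, 0.1]]
```

View pics/w23.png

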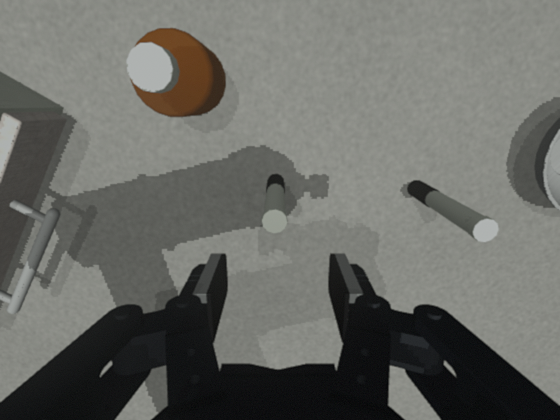

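Run:
```python
from h import *
st();print(pix2w('wrist',274.5,221,120),pix2w('wrist',486,230,120),pix2w('wrist',277,185,0))
```

```text
t 43.35 pos [677.5  15.  183.2] w 50.0 F [-0.3 -0.1 -0.3]
R [[1.0, 0.006, -0.0], [0.006, -1.0, -0.0], [-0.0, 0.0, -1.0]]
[679.12343239  16.77700542 120.        ] [ 673.33428678 -130.8515066   120.        ] [674.80475002  15.15489388   0.        ]
```

Emit:
send_rows --translation '[[0,-0.5,30],[0,-0.5,30],[0,0,25],[0,0,13],[0,0,0]]' --dr '[[0,0,0],[0,0,0],[0,0,0],[0,0,0],[0,0,0]]' --grip '[50,50,50,50,50]'

```text
clock: 43.98
position: [676.7, 18.5, 84.6]
ee_rot: [1.0, 0.004, -0.001, 0.0]
contact_force: [-0.5, 0.1, -1.3]
gripper_width: 49.9
```

Emit:
send_rows --translation '[[0,0,0],[0,0,0],[0,0,0],[0,0,0],[0,0,0]]' --dr '[[0,0,0],[0,0,0],[0,0,0],[0,0,0],[0,0,0]]' --grip '[12,12,12,12,12]'

```text
clock: 44.6
position: [678.1, 18.4, 86.9]
ee_rot: [1.0, 0.005, 0.001, -0.0]
contact_force: [0.4, 0.3, 5.9]
gripper_width: 16.8
```

Emit:
send_rows --translation '[[0,0,-20],[0,0,-40],[0,0,-40],[0,0,-30],[0,0,0]]' --dr '[[0,0,0],[0,0,0],[0,0,0],[0,0,0],[0,0,0]]' --grip '[12,12,12,12,12]'

```text
clock: 45.22
position: [678.1, 18.4, 218.0]
ee_rot: [1.0, 0.004, 0.003, -0.001]
contact_force: [-0.0, -0.3, -0.6]
gripper_width: 16.5
```

Run:
```python
from h import *
st();save('wrist','w24');save('side','s24')
a=cv2.imread('pics/s24.png');cv2.imwrite('pics/s24c.png',cv2.resize(a[60:260,290:440],None,fx=4,fy=3,interpolation=cv2.INTER_CUBIC))
plan([567,-419,215],-93.5,15)
```

```text
t 45.225 pos [678.1  18.4 218. ] w 16.5 F [-0.  -0.3 -0.6]
R [[1.0, 0.009, 0.005], [0.009, -1.0, 0.001], [0.005, -0.001, -1.0]]
cur [676.3  18.3 214.1] phi -89.5 dphi -4.0 j6 1.31 maxstep 29.5 0.3 end err [-0.2  0.1  0.1]
T [[-7.5, 29.0, -0.0], [-7.5, 29.0, -0.0], [-7.0, 29.5, -0.0], [-7.0, 29.0, -0.0], [-7.0, 29.5, -0.5], [-7.0, 29.0, 0.0], [-6.5, 29.5, 0.0], [-6.5, 29.5, 0.0], [-6.0, 29.0, -0.0], [-6.5, 29.5, -0.0], [-6.0, 29.5, -0.0], [-5.5, 29.5, -0.0], [-6.0, 29.5, -0.5], [-5.5, 29.5, 0.0], [-5.5, 29.5, 0.0]]
D [[-0.0, 0.0, 0.3], [-0.0, 0.0, 0.3], [-0.0, 0.0, 0.3], [-0.0, 0.0, 0.3], [-0.0, 0.0, 0.3], [-0.0, 0.0, 0.3], [-0.0, 0.0, 0.3], [-0.0, 0.0, 0.3], [-0.0, 0.0, 0.3], [-0.0, 0.0, 0.3], [-0.0, 0.0, 0.3], [-0.0, 0.0, 0.3], [-0.0, 0.0, 0.3], [-0.0, 0.0, 0.3], [-0.0, 0.0, 0.3]]
```

View pics/s24c.png

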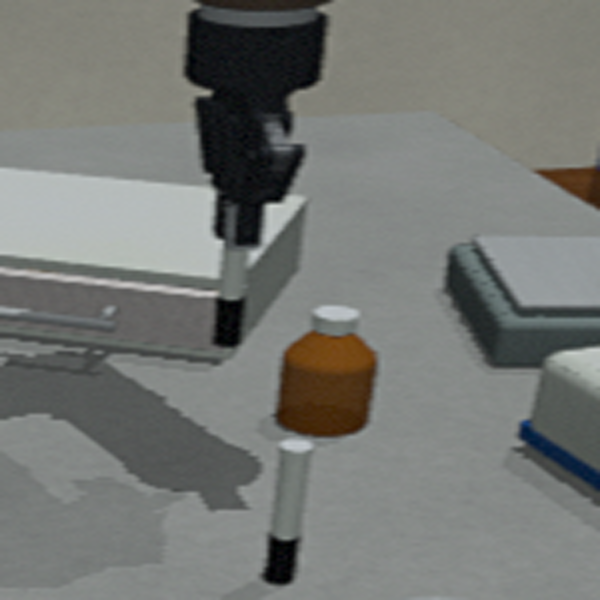

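View pics/w24.png

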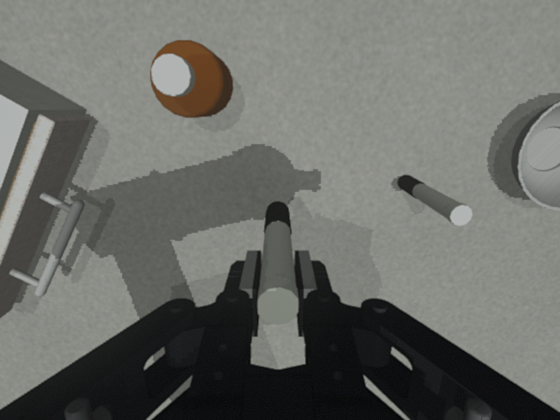

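Emit:
send_rows --translation '[[-11,43.5,0],[-11,43.5,0],[-10.5,44,0],[-10.5,44,0],[-10,44,0]]' --dr '[[0,0,0.4],[0,0,0.4],[0,0,0.4],[0,0,0.4],[0,0,0.4]]' --grip '[12,12,12,12,12]'

```text
clock: 45.95
position: [621.4, -201.5, 212.8]
ee_rot: [1.0, -0.013, -0.002, -0.0]
contact_force: [0.4, -0.4, 0.4]
gripper_width: 16.4
```

Emit:
send_rows --translation '[[-9.5,44,0],[-9.5,44,0],[-9,44,0],[-8.5,44,0],[-8.5,44,0]]' --dr '[[0,0,0.4],[0,0,0.4],[0,0,0.4],[0,0,0.4],[0,0,0.4]]' --grip '[12,12,12,12,12]'

```text
clock: 46.58
position: [567.8, -419.3, 212.5]
ee_rot: [1.0, -0.031, -0.002, -0.001]
contact_force: [0.1, -0.1, 0.4]
gripper_width: 16.7
```

Emit:
send_rows --translation '[[0,0,0],[0,0,0],[0,0,0],[0,0,0],[0,0,0]]' --dr '[[0,0,0],[0,0,0],[0,0,0],[0,0,0],[0,0,0]]' --grip '[12,12,12,12,12]'

```text
clock: 47.2
position: [569.5, -417.8, 215.5]
ee_rot: [1.0, -0.03, 0.0, 0.0]
contact_force: [0.1, -0.5, -0.0]
gripper_width: 16.2
```

Run:
```python
from h import *
st();save('wrist','w25');save('side','s25');save('scene','sc25')
for c in ['wrist','scene','side']: print([(np.round(d['xyz']).tolist(),round(d['confidence'],2)) for d in arm.place_of('holder',c)][:3])
```

```text
t 47.2 pos [ 569.5 -417.8  215.5] w 16.2 F [ 0.1 -0.5 -0. ]
R [[0.998, -0.06, 0.0], [-0.06, -0.998, -0.0], [0.0, 0.0, -1.0]]
[([526.0, -418.0, -2.0], 0.96)]
[([524.0, -417.0, 3.0], 0.74)]
[([525.0, -422.0, -5.0], 0.8), ([570.0, -418.0, 191.0], 0.56)]
```

View pics/w25.png

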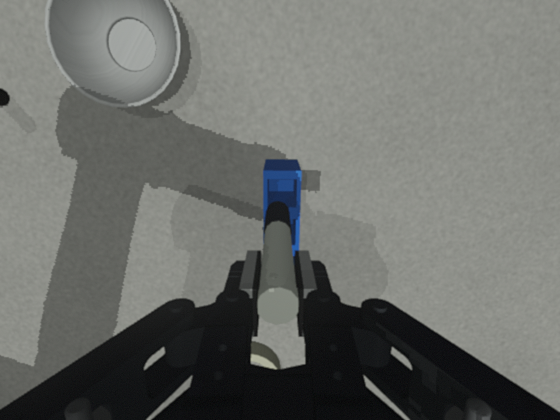

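View pics/s25.png

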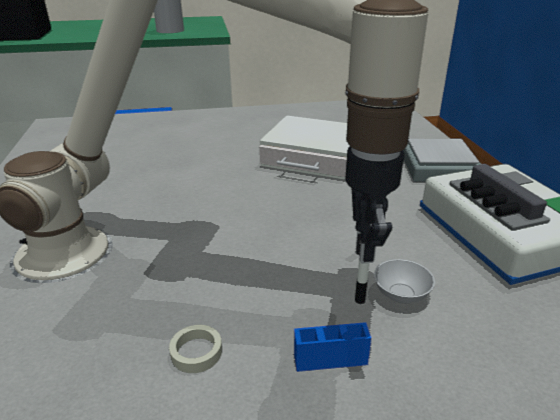

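Run:
```python
import cv2
a=cv2.imread('pics/w25.png');cv2.imwrite('pics/w25c.png',cv2.resize(a[150:260,240:330],None,fx=7,fy=5,interpolation=cv2.INTER_CUBIC))
```

```text
(no output)
```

View pics/w25c.png

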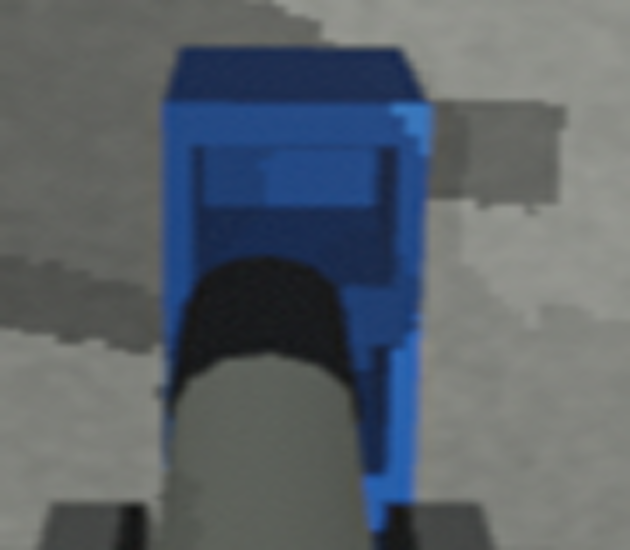

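Run:
```python
from h import *
P=lambda x,y:pix2w('wrist',240+x/7,150+y/5,65)[:2].round(1)
print('end',P(163,101),P(432,101),'well',P(193,147),P(397,147),P(196,285),P(395,285), 'ctr',P(296,212))
b=pix2w('wrist',240+268/7,150+258/5,129); print('marker bottom far edge',b, w2pix('wrist',[569.5,-418,129]))
plan([567,-419,160],-93.5)
```

```text
end [ 589.7 -406.7] [ 587.5 -442.5] well [ 580.7 -410. ] [ 579.  -437.5] [ 553.3 -408.5] [ 551.7 -436.1] ctr [ 567.1 -423.2]
marker bottom far edge [ 577.71936672 -419.83636151  129.        ] (np.float64(276.52965650693216), np.float64(212.035155416577))
cur [ 569.2 -418.5  215.4] phi -93.5 dphi -0.0 j6 1.92 maxstep 11.5 0.0 end err [ 0.1  0.1 -0.1]
T [[-0.5, 0.0, 11.0], [-0.5, 0.5, 11.0], [-0.5, -0.0, 11.0], [-0.0, 0.0, 11.5], [-0.5, 0.0, 11.0]]
D [[0.0, -0.0, 0.0], [0.0, -0.0, 0.0], [0.0, -0.0, 0.0], [0.0, -0.0, 0.0], [0.0, -0.0, 0.0]]
```

Emit:
send_rows --translation '[[-2,2.5,15],[0,0,20],[0,0,13],[0,0,0],[0,0,0]]' --dr '[[0,0,0],[0,0,0],[0,0,0],[0,0,0],[0,0,0]]' --grip '[12,12,12,12,12]'

```text
clock: 48.12
position: [567.3, -421.2, 167.9]
ee_rot: [1.0, -0.03, 0.0, 0.0]
contact_force: [0.8, -0.1, 0.4]
gripper_width: 16.4
```

Run:
```python
from h import *
import cv2
st()
for c in ['wrist','side','scene']: save(c,c+'26')
a=cv2.imread('pics/wrist26.png');cv2.imwrite('pics/w26c.png',cv2.resize(a[150:310,230:340],None,fx=5,fy=3,interpolation=cv2.INTER_CUBIC))
a=cv2.imread('pics/side26.png')[280:380,280:400];b=cv2.imread('pics/scene26.png')[100:200,140:260]
cv2.imwrite('pics/x26.png',cv2.resize(np.hstack([a,b]),None,fx=3.3,fy=3.3,interpolation=cv2.INTER_CUBIC))
```

```text
t 48.125 pos [ 567.3 -421.2  167.9] w 16.4 F [ 0.8 -0.1  0.4]
R [[0.998, -0.061, 0.001], [-0.061, -0.998, -0.001], [0.001, 0.001, -1.0]]
```

View pics/w26c.png

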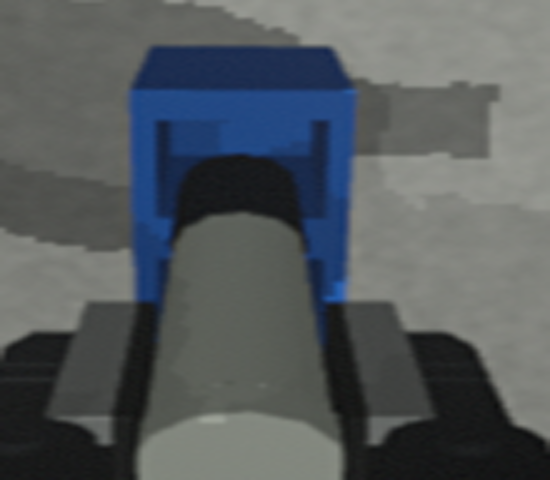

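View pics/x26.png

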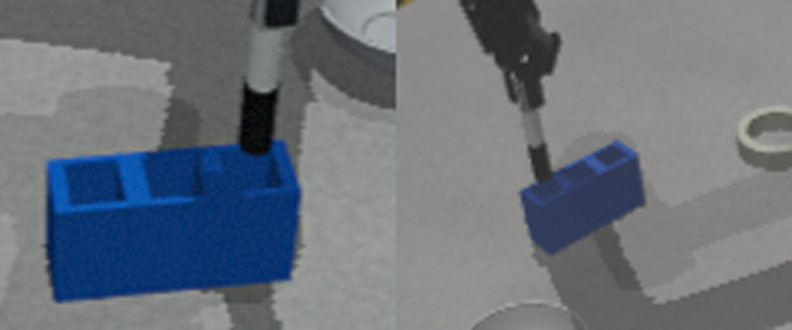

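Run:
```python
from h import *
print(pix2w('wrist',230+240/5,150+156/3,81), 'well far',pix2w('wrist',230+242/5,150+121/3,65),'well near',pix2w('wrist',230+242/5,150+217/3,65))
```

```text
[ 575.50976549 -422.30710228   81.        ] well far [ 580.36646099 -422.9605582    65.        ] well near [ 553.06502617 -421.3191624    65.        ]
```

Emit:
send_rows --translation '[[0,0.5,15],[0,0,20],[0,0,20],[0,0,12],[0,0,0]]' --dr '[[0,0,0],[0,0,0],[0,0,0],[0,0,0],[0,0,0]]' --grip '[12,12,12,12,12]'

```text
clock: 48.9
position: [566.3, -421.1, 98.8]
ee_rot: [1.0, -0.031, -0.001, -0.001]
contact_force: [0.0, -1.0, -0.1]
gripper_width: 16.1
```

Emit:
send_rows --translation '[[0,0,4],[0,0,0],[0,0,0],[0,0,0],[0,0,0]]' --dr '[[0,0,0],[0,0,0],[0,0,0],[0,0,0],[0,0,0]]' --grip '[12,12,12,32,32]'

```text
clock: 49.52
position: [567.1, -421.5, 96.6]
ee_rot: [1.0, -0.031, 0.0, 0.0]
contact_force: [0.1, 0.2, 0.4]
gripper_width: 31.9
```

Emit:
send_rows --translation '[[0,0,0],[0,0,-20],[0,0,-50],[0,0,-50],[0,0,0]]' --dr '[[0,0,0],[0,0,0],[0,0,0],[0,0,0],[0,0,0]]' --grip '[36,36,36,50,50]'

```text
clock: 50.15
position: [569.1, -422.9, 222.8]
ee_rot: [1.0, -0.03, 0.005, 0.003]
contact_force: [0.3, 0.8, 0.1]
gripper_width: 49.8
```

Run:
```python
from h import *
st();save('wrist','w27');save('side','s27')
plan([672,-129.5,215],-90,10)
```

```text
t 50.15 pos [ 569.1 -422.9  222.8] w 49.8 F [0.3 0.8 0.1]
R [[0.998, -0.061, 0.01], [-0.06, -0.998, -0.006], [0.01, 0.006, -1.0]]
cur [ 567.  -421.2  216.9] phi -93.5 dphi 3.5 j6 1.92 maxstep 30.0 0.4 end err [-0.2 -0.2  0.1]
T [[8.5, -30.0, 0.0], [9.0, -29.5, 0.5], [9.0, -29.5, 0.0], [9.5, -29.5, 0.5], [9.5, -29.5, 0.0], [10.0, -29.5, 0.5], [9.5, -29.5, -0.0], [10.5, -29.5, 0.0], [10.0, -29.0, 0.5], [10.5, -29.0, 0.0]]
D [[-0.0, -0.0, -0.4], [-0.0, -0.0, -0.4], [-0.0, -0.0, -0.4], [-0.0, -0.0, -0.4], [-0.0, -0.0, -0.4], [-0.0, -0.0, -0.4], [-0.0, -0.0, -0.4], [-0.0, -0.0, -0.4], [-0.0, -0.0, -0.4], [-0.0, -0.0, -0.4]]
```

View pics/w27.png

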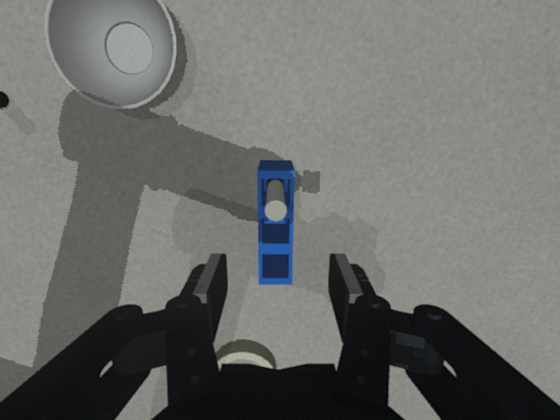

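View pics/s27.png

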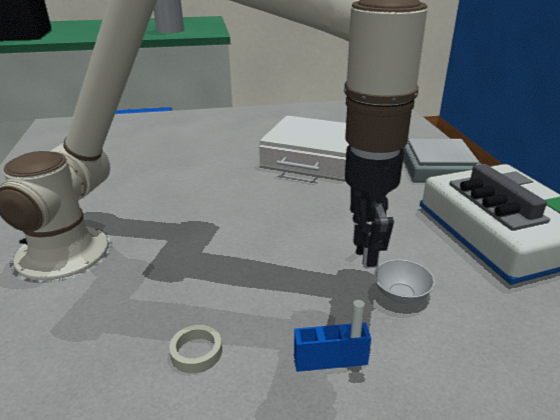

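Emit:
send_rows --translation '[[8.5,-30,1],[9,-29.5,1],[9,-29.5,1],[9.5,-29.5,1],[9.5,-29.5,1]]' --dr '[[0,0,-0.4],[0,0,-0.4],[0,0,-0.4],[0,0,-0.4],[0,0,-0.4]]' --grip '[50,50,50,50,50]'

```text
clock: 50.88
position: [618.8, -274.5, 209.1]
ee_rot: [1.0, -0.013, -0.002, -0.001]
contact_force: [0.6, -0.5, -0.3]
gripper_width: 50.3
```

Emit:
send_rows --translation '[[10,-29.5,5],[9.5,-29.5,5],[10.5,-29.5,5],[10,-29,5],[10.5,-29,5]]' --dr '[[0,0,-0.4],[0,0,-0.4],[0,0,-0.4],[0,0,-0.4],[0,0,-0.4]]' --grip '[50,50,50,50,50]'

```text
clock: 51.5
position: [671.0, -128.8, 184.0]
ee_rot: [1.0, 0.004, -0.002, -0.0]
contact_force: [-0.2, -0.4, 0.2]
gripper_width: 50.1
```

Run:
```python
from h import *
st();save('wrist','w28');print(w2pix('wrist',[672,-129.5,120]))
print([(np.round(d['xyz']).tolist(),round(d['confidence'],2)) for d in arm.place_of('marker0_mid','wrist')][:3])
st()
```

```text
t 51.5 pos [ 671.  -128.8  184. ] w 50.1 F [-0.2 -0.4  0.2]
R [[1.0, 0.009, -0.004], [0.009, -1.0, 0.0], [-0.004, -0.0, -1.0]]
(np.float64(283.09186399149445), np.float64(223.02700725076727))
[([674.0, -130.0, 60.0], 0.67)]
t 51.6 pos [ 671.3 -127.   183.3] w 50.2 F [-0.6 -0.1  0.6]
R [[1.0, 0.012, -0.005], [0.012, -1.0, 0.001], [-0.005, -0.001, -1.0]]
```

View pics/w28.png

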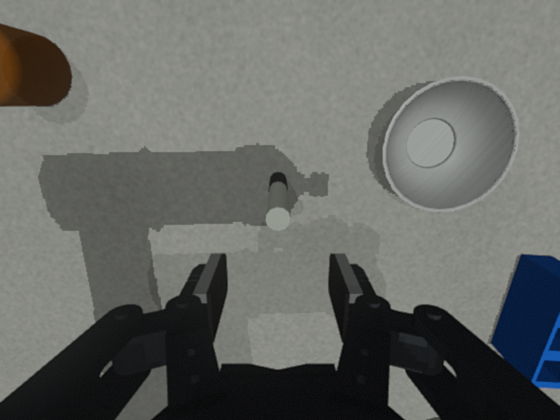

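Emit:
send_rows --translation '[[1,0,30],[1,0,30],[0,0,25],[0,0,12],[0,0,0]]' --dr '[[0,0,0],[0,0,0],[0,0,0],[0,0,0],[0,0,0]]' --grip '[50,50,50,50,50]'

```text
clock: 52.22
position: [672.9, -130.2, 88.0]
ee_rot: [1.0, 0.004, -0.001, 0.0]
contact_force: [0.4, 0.1, -0.2]
gripper_width: 50.1
```

Emit:
send_rows --translation '[[0,0,0],[0,0,0],[0,0,0],[0,0,0],[0,0,0]]' --dr '[[0,0,0],[0,0,0],[0,0,0],[0,0,0],[0,0,0]]' --grip '[12,12,12,12,12]'

```text
clock: 52.85
position: [674.6, -129.8, 90.8]
ee_rot: [1.0, 0.005, 0.001, 0.0]
contact_force: [-1.2, 0.2, 5.0]
gripper_width: 16.1
```

Emit:
send_rows --translation '[[0,0,-20],[0,0,-40],[0,0,-40],[0,0,-30],[0,0,0]]' --dr '[[0,0,0],[0,0,0],[0,0,0],[0,0,0],[0,0,0]]' --grip '[12,12,12,12,12]'

```text
clock: 53.48
position: [674.7, -129.9, 221.9]
ee_rot: [1.0, 0.004, 0.003, 0.0]
contact_force: [0.4, -0.0, 0.6]
gripper_width: 16.2
```

Run:
```python
from h import *
st();save('wrist','w29')
plan([487,-417.5,215],-93.5,10)
```

```text
t 53.475 pos [ 674.7 -129.9  221.9] w 16.2 F [ 0.4 -0.   0.6]
R [[1.0, 0.009, 0.005], [0.009, -1.0, 0.0], [0.005, 0.0, -1.0]]
cur [ 673.6 -129.6  219.5] phi -89.5 dphi -4.0 j6 1.53 maxstep 30.0 0.4 end err [-0.1  0.1  0.2]
T [[-19.0, 28.5, 0.5], [-18.5, 29.0, 0.5], [-18.5, 29.0, 0.0], [-18.5, 29.0, 0.5], [-18.0, 29.0, 0.5], [-18.0, 29.0, 0.5], [-17.5, 29.5, 0.5], [-17.5, 29.5, 0.5], [-17.5, 30.0, 0.0], [-17.0, 29.5, 0.5]]
D [[-0.0, -0.0, 0.4], [-0.0, -0.0, 0.4], [-0.0, -0.0, 0.4], [-0.0, -0.0, 0.4], [-0.0, -0.0, 0.4], [-0.0, -0.0, 0.4], [-0.0, -0.0, 0.4], [-0.0, -0.0, 0.4], [-0.0, -0.0, 0.4], [-0.0, -0.0, 0.4]]
```

View pics/w29.png

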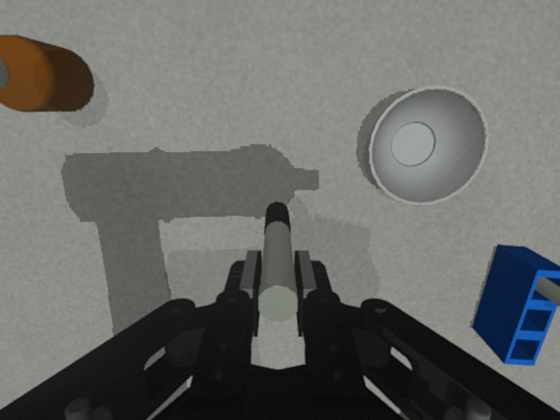

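Emit:
send_rows --translation '[[-19,28.5,0],[-18.5,29,0],[-18.5,29,0],[-18.5,29,0],[-18,29,0]]' --dr '[[0,0,0.4],[0,0,0.4],[0,0,0.4],[0,0,0.4],[0,0,0.4]]' --grip '[12,12,12,12,12]'

```text
clock: 54.15
position: [578.6, -274.2, 216.7]
ee_rot: [1.0, -0.013, -0.002, -0.001]
contact_force: [0.4, 0.2, -0.8]
gripper_width: 16.2
```

Emit:
send_rows --translation '[[-18,29,0],[-17.5,29.5,0],[-17.5,29.5,0],[-17.5,30,0],[-17,29.5,0]]' --dr '[[0,0,0.4],[0,0,0.4],[0,0,0.4],[0,0,0.4],[0,0,0.4]]' --grip '[12,12,12,12,12]'

```text
clock: 54.78
position: [485.4, -417.8, 216.7]
ee_rot: [1.0, -0.031, -0.002, -0.001]
contact_force: [-0.1, -0.4, -0.6]
gripper_width: 15.9
```

Emit:
send_rows --translation '[[0,0,0],[0,0,15],[0,0,20],[0,0,10],[0,0,0]]' --dr '[[0,0,0],[0,0,0],[0,0,0],[0,0,0],[0,0,0]]' --grip '[12,12,12,12,12]'

```text
clock: 55.4
position: [486.9, -416.7, 172.6]
ee_rot: [1.0, -0.03, -0.001, -0.001]
contact_force: [-0.9, -0.2, -0.8]
gripper_width: 16.1
```

Run:
```python
from h import *
st();save('wrist','w30');save('side','s30');save('scene','sc30')
a=cv2.imread('pics/w30.png');cv2.imwrite('pics/w30c.png',cv2.resize(a[100:310,200:360],None,fx=4.5,fy=2.8,interpolation=cv2.INTER_CUBIC))
a=cv2.imread('pics/s30.png')[280:380,280:400];b=cv2.imread('pics/sc30.png')[100:200,140:260]
cv2.imwrite('pics/x30.png',cv2.resize(np.hstack([a,b]),None,fx=3.3,fy=3.3,interpolation=cv2.INTER_CUBIC))
```

```text
t 55.4 pos [ 486.9 -416.7  172.6] w 16.1 F [-0.9 -0.2 -0.8]
R [[0.998, -0.06, -0.003], [-0.06, -0.998, 0.002], [-0.003, -0.001, -1.0]]
```

View pics/w30c.png

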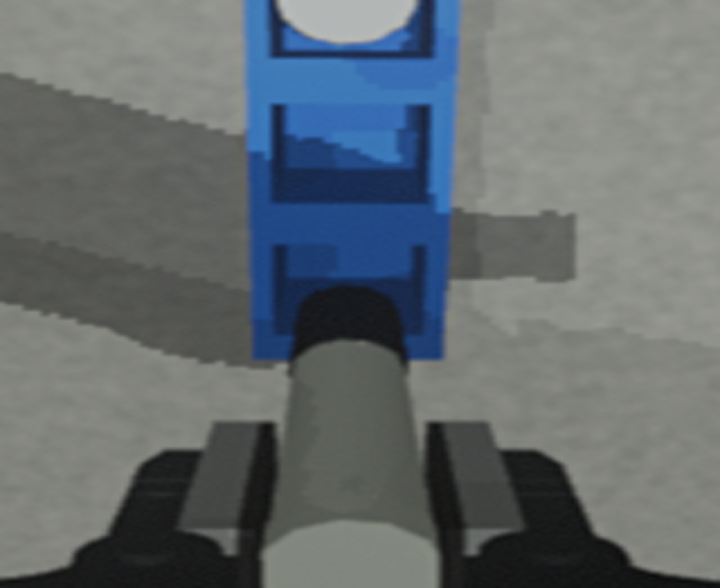

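View pics/x30.png

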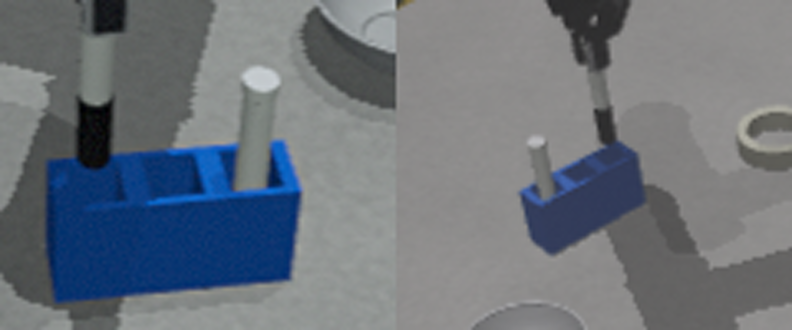

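Run:
```python
from h import *
P=lambda x,y,z:pix2w('wrist',200+x/4.5,100+y/2.8,z)
print(P(348,287,84),P(350,246,65),P(350,334,65)); st()
```

```text
[ 494.23350676 -418.28735994   84.        ] [ 500.92969647 -419.06616038   65.        ] [ 473.53627102 -417.41765199   65.        ]
t 55.55 pos [ 487.7 -417.7  175. ] w 16.5 F [-0.5 -0.3 -0.1]
R [[0.998, -0.06, 0.001], [-0.06, -0.998, -0.001], [0.001, 0.001, -1.0]]
```

Emit:
send_rows --translation '[[1.5,0.5,15],[0,0,20],[0,0,22],[0,0,15],[0,0,0]]' --dr '[[0,0,0],[0,0,0],[0,0,0],[0,0,0],[0,0,0]]' --grip '[12,12,12,12,12]'

```text
clock: 56.18
position: [487.8, -417.9, 100.7]
ee_rot: [1.0, -0.031, -0.001, -0.001]
contact_force: [0.2, 0.2, -0.3]
gripper_width: 16.5
```

Emit:
send_rows --translation '[[0,0,4],[0,0,0],[0,0,0],[0,0,0],[0,0,0]]' --dr '[[0,0,0],[0,0,0],[0,0,0],[0,0,0],[0,0,0]]' --grip '[12,12,12,32,32]'

```text
clock: 56.8
position: [488.7, -418.3, 98.6]
ee_rot: [1.0, -0.031, 0.0, 0.0]
contact_force: [0.2, 0.3, 0.7]
gripper_width: 32.1
```

Emit:
send_rows --translation '[[0,0,0],[0,0,-20],[0,0,-50],[0,0,-50],[0,0,0]]' --dr '[[0,0,0],[0,0,0],[0,0,0],[0,0,0],[0,0,0]]' --grip '[36,36,36,40,40]'

```text
clock: 57.42
position: [490.6, -419.8, 224.1]
ee_rot: [1.0, -0.03, 0.005, 0.003]
contact_force: [-0.4, 0.4, -0.1]
gripper_width: 39.9
```

Emit:
send_rows --translation '[[0,-40,-10],[0,-50,0],[0,-50,0],[0,-50,0],[0,0,0]]' --dr '[[0,0,0],[0,0,0],[0,0,0],[0,0,0],[0,0,0]]' --grip '[40,40,40,40,40]'

```text
clock: 58.05
position: [499.9, -225.9, 227.9]
ee_rot: [1.0, -0.028, -0.0, -0.0]
contact_force: [-0.3, -1.0, 0.4]
gripper_width: 40.0
```

Run:
```python
from h import *
st();save('scene','sc31');save('side','s31')
for n in ['drawer_handle','scissors_mid','clamp_mid','marker0_mid','bottle_mid','dish_mid','tape_mid']:
    for c in ['scene','side']:
        print(n,c,[(np.round(d['xyz']).tolist(),round(d['confidence'],2)) for d in arm.place_of(n,c)][:3])
```

```text
t 58.05 pos [ 499.9 -225.9  227.9] w 40.0 F [-0.3 -1.   0.4]
R [[0.998, -0.057, -0.001], [-0.057, -0.998, 0.001], [-0.001, -0.001, -1.0]]
drawer_handle scene [([607.0, 258.0, 44.0], 0.55)]
drawer_handle side [([602.0, 253.0, 48.0], 0.81)]
scissors_mid scene []
scissors_mid side []
clamp_mid scene []
clamp_mid side [([780.0, 97.0, 52.0], 0.7)]
marker0_mid scene [([490.0, -417.0, 64.0], 0.67)]
marker0_mid side [([487.0, -411.0, 68.0], 0.66)]
bottle_mid scene [([773.0, 94.0, 54.0], 0.74)]
bottle_mid side [([781.0, 99.0, 53.0], 0.63)]
dish_mid scene [([712.0, -281.0, 22.0], 0.68)]
dish_mid side [([714.0, -281.0, 23.0], 0.77)]
tape_mid scene [([772.0, 97.0, 52.0], 0.69), ([300.0, -359.0, 11.0], 0.66)]
tape_mid side [([297.0, -363.0, 13.0], 0.7)]
```

View pics/s31.png

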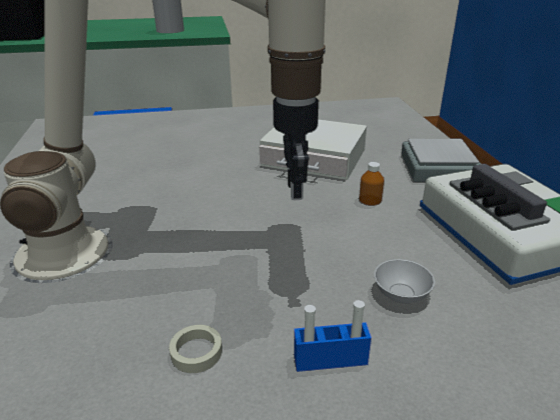

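View pics/sc31.png

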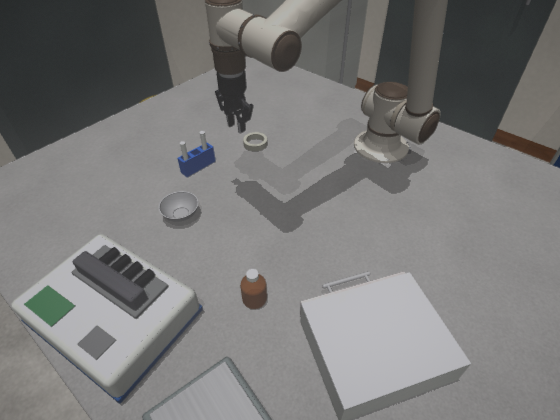

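```bash
python3 -c "
from h import *
print(arm.job_done())"
```

```text
the job is handed in; nothing more can be done
None
```

The job is done and handed in at about 58 s. I pulled the drawer open and laid the clamp, clip box, stripper and scissors flat inside. I then pushed the drawer to its stop and stood both markers in the outer two wells of the holder; the middle well is empty because only two markers were out.

**Last checks**
- **Drawer:** it stopped moving under a few extra millimetres of push, with contact force rising to about 13 N. The panel then stood about 15 mm in front of the unit, as it should when home.
- **Markers and bystanders:** both pens show upright in the final scene and side pictures. The bottle, bowl and tape read within a few mm of their starting positions.
- **Instruments:** none is left on the bench in those pictures. All four were last seen lying flat in the drawer just before I pushed it shut.

**Disagreements:** the networks gave a few false hits, all on the bottle: one look each for the handle, the clamp and the tape. I set these aside because the pictures and the other readings contradicted them. The wrist and fixed cameras also differed by 3 to 4 mm on the holder, so I placed the first pen by the wrist view and the second from that placing, checked again in the wrist view.

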